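Tray up the dive gauges and clamp the failed one for reopening

TASK

The dive gauge in the three-jaw case holder is finished: swing the holder's black ring anticlockwise by a handle until its jaws are well open, lift the gauge out, and set it and all the other steel-bezel gauges on the marked places of the test tray, dial up, the front row (nearest the robot) full and any left over in the back row, and every brass port pointing to the tray's front edge. The red-bezel gauge has failed: stand it on the seat of the open holder, its port between two jaws, and turn the ring clockwise until all three jaws hold it firmly, ready for reopening. Leave the other things on the bench where they are.

Things in the scene. Friction and masses are not known exactly. Their poses are not given: they have to be found in the camera images.
- tray_front (a point): middle of the front edge of the aluminium test tray, at floor height; x points from here straight back across the tray, y along the front edge. The tray is fixed to the bench, 200 mm (x) by 246 mm (y), its floor 6 mm above the bench, its rim 4 mm above the floor; the front edge more or less faces the robot
- place_1 (a point): centre of a marked place (white disc in a blue ring, 64 mm, with a blue bar showing where the port goes) on the tray floor: front row, left as seen from the robot; places are 74 mm apart in the row, the rows 90 mm apart; axes as tray_front (ports point to -x)
- place_2 (a point): centre of a marked place (white disc in a blue ring, 64 mm, with a blue bar showing where the port goes) on the tray floor: front row, middle as seen from the robot; places are 74 mm apart in the row, the rows 90 mm apart; axes as tray_front (ports point to -x)
- place_3 (a point): centre of a marked place (white disc in a blue ring, 64 mm, with a blue bar showing where the port goes) on the tray floor: front row, right as seen from the robot; places are 74 mm apart in the row, the rows 90 mm apart; axes as tray_front (ports point to -x)
- place_4 (a point): centre of a marked place (white disc in a blue ring, 64 mm, with a blue bar showing where the port goes) on the tray floor: back row, left as seen from the robot; places are 74 mm apart in the row, the rows 90 mm apart; axes as tray_front (ports point to -x)
- place_5 (a point): centre of a marked place (white disc in a blue ring, 64 mm, with a blue bar showing where the port goes) on the tray floor: back row, middle as seen from the robot; places are 74 mm apart in the row, the rows 90 mm apart; axes as tray_front (ports point to -x)
- place_6 (a point): centre of a marked place (white disc in a blue ring, 64 mm, with a blue bar showing where the port goes) on the tray floor: back row, right as seen from the robot; places are 74 mm apart in the row, the rows 90 mm apart; axes as tray_front (ports point to -x)
- seat (a point): centre of the flat seat, 50 mm above the bench, of the case holder: a three-jaw chuck on a round blue foot 200 mm across and 28 mm high, fixed. A clamped gauge stands here, underside at this height. The black ring around it (176 mm across, top 51 mm above the bench) turns about the vertical through this point
- ring (a joint): angle of the holder's black ring, rad: about 0 when the jaws just touch a gauge's flange; grows to 0.85 (stop) as the ring turns anticlockwise seen from above and the jaws open, 12.5 mm per rad. Clockwise past 0 clamps harder (firm from about -0.02, stop -0.12). Takes 0.8 N m to turn, about 2 N m to clamp firmly (6 and 15 N at a handle); stays where left
- handle_near (a point): middle of the black ring handle on the robot's side, 139 mm from the ring's axis, 52 mm above the bench, turning with the ring: a round bar 22 mm thick running radially from 100 to 180 mm from the axis, rising 10 degrees outwards; the point's axes are not along it. Pinch it from above across the bar and lead it round. The ring has an equal handle on its far side
- jaw_1: smooth steel jaw 1 of the holder, 22 mm wide, top 13 mm above the seat; it slides radially, together with the other two, in the direction +60 degrees from the x axis of the frame of point seat. Its inner face is 29 mm from the axis at ring angle 0 and about 39 mm when open. Origin: under the seat's centre at bench height when the ring is at 0; it moves with the slide
- jaw_2: smooth steel jaw 2 of the holder, 22 mm wide, top 13 mm above the seat; it slides radially, together with the other two, in the direction 180 degrees from the x axis of the frame of point seat. Its inner face is 29 mm from the axis at ring angle 0 and about 39 mm when open. Origin: under the seat's centre at bench height when the ring is at 0; it moves with the slide
- jaw_3: smooth steel jaw 3 of the holder, 22 mm wide, top 13 mm above the seat; it slides radially, together with the other two, in the direction -60 degrees from the x axis of the frame of point seat. Its inner face is 29 mm from the axis at ring angle 0 and about 39 mm when open. Origin: under the seat's centre at bench height when the ring is at 0; it moves with the slide
- gauge_0: dive depth gauge: round black base flange 58 mm across, 16 mm high; on it a knurled steel bezel 50 mm across up to 32 mm height, white dial on top; a brass port 13 mm thick, axis 8.5 mm up, sticks out to 44 mm from the centre. 0.24 kg. Origin: centre of underside; z up, x along the port. Grip the bezel from above, any yaw. At the start it is clamped in the holder
- gauge_1: dive depth gauge: round black base flange 58 mm across, 16 mm high; on it a knurled steel bezel 50 mm across up to 32 mm height, white dial on top; a brass port 13 mm thick, axis 8.5 mm up, sticks out to 44 mm from the centre. 0.24 kg. Origin: centre of underside; z up, x along the port. Grip the bezel from above, any yaw. It may be absent
- gauge_2: dive depth gauge: round black base flange 58 mm across, 16 mm high; on it a knurled steel bezel 50 mm across up to 32 mm height, white dial on top; a brass port 13 mm thick, axis 8.5 mm up, sticks out to 44 mm from the centre. 0.24 kg. Origin: centre of underside; z up, x along the port. Grip the bezel from above, any yaw. It may be absent
- gauge_3: dive depth gauge: round black base flange 58 mm across, 16 mm high; on it a knurled steel bezel 50 mm across up to 32 mm height, white dial on top; a brass port 13 mm thick, axis 8.5 mm up, sticks out to 44 mm from the centre. 0.24 kg. Origin: centre of underside; z up, x along the port. Grip the bezel from above, any yaw. It may be absent
- gauge_4: dive depth gauge: round black base flange 58 mm across, 16 mm high; on it a knurled steel bezel 50 mm across up to 32 mm height, white dial on top; a brass port 13 mm thick, axis 8.5 mm up, sticks out to 44 mm from the centre. 0.24 kg. Origin: centre of underside; z up, x along the port. Grip the bezel from above, any yaw. It may be absent
- gauge_5: dive depth gauge: round black base flange 58 mm across, 16 mm high; on it a knurled steel bezel 50 mm across up to 32 mm height, white dial on top; a brass port 13 mm thick, axis 8.5 mm up, sticks out to 44 mm from the centre. 0.24 kg. Origin: centre of underside; z up, x along the port. Grip the bezel from above, any yaw. It may be absent
- gauge_red: dive depth gauge: round black base flange 58 mm across, 16 mm high; on it a knurled red bezel 50 mm across up to 32 mm height, white dial on top; a brass port 13 mm thick, axis 8.5 mm up, sticks out to 44 mm from the centre. 0.24 kg. Origin: centre of underside; z up, x along the port. Grip the bezel from above, any yaw. In the holder its port must point 0.5 rad or more aside of every jaw
- grease_tin: bystander: yellow tin, 54 mm across, 24 mm high, standing among the gauges; origin at its underside
- screwdriver: bystander: screwdriver 170 mm long lying behind the tray
- wrench: bystander: wrench 160 mm long lying near the robot
- blower: bystander: rubber dust blower 105 mm high, behind the tray
Not all that is in view belongs to the job. Leave any blue or orange look-alike of the gauge_0 alone.

How it is judged:
On the way, in this order (a step that is already met when the one before it is completed fails the run):
1. the holder's ring is turned open with the finished gauge still on the seat (value of joint ring above 0.5 rad and horizontal distance between gauge_0 and seat below 0.02 m), for 0.1 s.
2. the red-bezel gauge stands on the seat of the open holder (horizontal distance between gauge_red and seat below 0.012 m and z of gauge_red in the frame of seat between -0.004 and 0.004 m and angle between gauge_red's own z axis and vertical below 0.08 rad and value of joint ring above 0.2 rad), for 0.1 s.
3. the ring is closed and all three jaws press on the red-bezel gauge (horizontal distance between gauge_red and seat below 0.005 m and z of gauge_red in the frame of seat between -0.004 and 0.004 m and angle between gauge_red's own z axis and vertical below 0.08 rad and contact force between each of jaw_1, jaw_2, jaw_3 and gauge_red above 1.5 N), for 0.2 s.
At the end, for the whole second after the job is handed in: Each steel-bezel gauge present: upright, at rest, within 9 mm of a marked tray place, port within 15 degrees of the front direction; front row full. Red-bezel gauge: upright on the seat, within 5 mm of its centre, each jaw pressing over 1.5 N (all of step 3 and (horizontal distance between gauge_0 and place_1 below 0.009 m or horizontal distance between gauge_0 and place_2 below 0.009 m or horizontal distance between gauge_0 and place_3 below 0.009 m or horizontal distance between gauge_0 and place_4 below 0.009 m or horizontal distance between gauge_0 and place_5 below 0.009 m or horizontal distance between gauge_0 and place_6 below 0.009 m) and z of gauge_0 in the frame of place_1 between -0.004 and 0.004 m and angle between each of gauge_0, gauge_1, gauge_2, gauge_3, gauge_4, gauge_5's own z axis and vertical below 0.08 rad and angle between the x axis of each of gauge_0, gauge_1, gauge_2, gauge_3, gauge_4, gauge_5 and the x axis of place_1, either way round below 0.26 rad and x of tray_front in the frame of gauge_0 above 0 m and linear speed of each of gauge_0, gauge_1, gauge_2, gauge_3, gauge_4, gauge_5 below 0.02 m/s and (horizontal distance between gauge_1 and place_1 below 0.009 m or horizontal distance between gauge_1 and place_2 below 0.009 m or horizontal distance between gauge_1 and place_3 below 0.009 m or horizontal distance between gauge_1 and place_4 below 0.009 m or horizontal distance between gauge_1 and place_5 below 0.009 m or horizontal distance between gauge_1 and place_6 below 0.009 m) and z of gauge_1 in the frame of place_1 between -0.004 and 0.004 m and x of tray_front in the frame of gauge_1 above 0 m and (horizontal distance between gauge_2 and place_1 below 0.009 m or horizontal distance between gauge_2 and place_2 below 0.009 m or horizontal distance between gauge_2 and place_3 below 0.009 m or horizontal distance between gauge_2 and place_4 below 0.009 m or horizontal distance between gauge_2 and place_5 below 0.009 m or horizontal distance between gauge_2 and place_6 below 0.009 m) and z of gauge_2 in the frame of place_1 between -0.004 and 0.004 m and x of tray_front in the frame of gauge_2 above 0 m and (horizontal distance between gauge_3 and place_1 below 0.009 m or horizontal distance between gauge_3 and place_2 below 0.009 m or horizontal distance between gauge_3 and place_3 below 0.009 m or horizontal distance between gauge_3 and place_4 below 0.009 m or horizontal distance between gauge_3 and place_5 below 0.009 m or horizontal distance between gauge_3 and place_6 below 0.009 m) and z of gauge_3 in the frame of place_1 between -0.004 and 0.004 m and x of tray_front in the frame of gauge_3 above 0 m and (horizontal distance between gauge_4 and place_1 below 0.009 m or horizontal distance between gauge_4 and place_2 below 0.009 m or horizontal distance between gauge_4 and place_3 below 0.009 m or horizontal distance between gauge_4 and place_4 below 0.009 m or horizontal distance between gauge_4 and place_5 below 0.009 m or horizontal distance between gauge_4 and place_6 below 0.009 m) and z of gauge_4 in the frame of place_1 between -0.004 and 0.004 m and x of tray_front in the frame of gauge_4 above 0 m and (horizontal distance between gauge_5 and place_1 below 0.009 m or horizontal distance between gauge_5 and place_2 below 0.009 m or horizontal distance between gauge_5 and place_3 below 0.009 m or horizontal distance between gauge_5 and place_4 below 0.009 m or horizontal distance between gauge_5 and place_5 below 0.009 m or horizontal distance between gauge_5 and place_6 below 0.009 m) and z of gauge_5 in the frame of place_1 between -0.004 and 0.004 m and x of tray_front in the frame of gauge_5 above 0 m and horizontal distance between any of gauge_0, gauge_1, gauge_2, gauge_3, gauge_4, gauge_5 and place_1 below 0.009 m and horizontal distance between any of gauge_0, gauge_1, gauge_2, gauge_3, gauge_4, gauge_5 and place_2 below 0.009 m and horizontal distance between any of gauge_0, gauge_1, gauge_2, gauge_3, gauge_4, gauge_5 and place_3 below 0.009 m and value of joint ring below 0.1 rad); the robot touches nothing.
It fails at once if a bystander is pushed more than 40 mm from its place (distance of any of grease_tin, screwdriver, wrench, blower from where it was at the start of the episode above 0.04 m).
Of gauge_1, gauge_2, gauge_3, gauge_4, gauge_5 only 3 to 5 are there at a start; the rules pass over those that are not, and their reading is None.
At some moment in a run one of gauge_1, gauge_2, gauge_3, gauge_4, gauge_5 may be knocked a few centimetres aside while the robot is not near it.
Once in a run the grip may slacken for a moment while it holds something.
It also fails if it takes over 210 s, if anything falls off the work surface, if the arm or the gripper's body presses on something with over 40 N, if the wrist force passes 120 N, or if a joint passes its speed limit or range.

ROBOT

A 7-joint arm with a two-finger parallel gripper is mounted at the origin on the work surface. World frame = base frame: x ahead of the robot, y to its left, z up, the work surface at z = 0. Lengths are in m, angles in rad, forces in N, time in s.
With the tool pointing down it reaches from about 0.4 to 0.85 m from the base axis. Payload 10.4 kg.
Tool frame: the origin (TCP) lies between the finger pads; the fingertips stand manip.tip_extent ahead of it and the grasp point (between the pads) lies 6 mm ahead of it (manip.tip_extent is the distance from the TCP to the fingertips, in m); z points along the fingers, y is the line along which they close (so a half turn about z gives the same grasp; the last joint's range is limited). The gripper opens to 85 mm and grips with 20 to 120 N. Pads are 22 mm wide; open, the fingers measure 114 mm over their backs; the gripper's body (76 mm by 85 mm) begins 54 mm behind the grasp point. The pads swing forward as they close: fully open they stand 13 mm farther back than shut.
Start: joints at [-1.18, 0.332, -0.065, 1.46, 0.022, 1.35, -0.088], TCP at [0.251, 0.572, 0.218] pointing down, gripper open.
Joint ranges: [-2.6, 2.6], [-0.5, 2.12], [-1.47, 1.34], [0.16, 2.42], [-1.27, 4.41], [0.06, 2.06], [-2.6, 2.6]. Speed limits (rad/s): [2.22, 2.22, 2.79, 2.79, 3.14, 3.14, 3.14].

INTERFACE

Orientations are given as a unit quaternion [x, y, z, w].
In Python, from workcell import get_obs, optics, workorder, manip gives the robot as it stands.
- The arm moves only by the tool jog_arm, never from a script. Its argument "increments" is a list of rows, each a list of 7 numbers: the shift along the tool's x, y, z in m, then the turn, a rotation vector about the tool's x, y, z in rad, then the opening, from -1 (shut) to 1 (fully open). A call has 1 to 5 rows; each row is the pose to reach, as a shift and turn from the pose commanded when the call began, along the tool's axes at that moment; what a row does not reach only later rows make up. A row lasts 1/12 s, in which the tool goes at most 41.7 mm and 7.16 degrees, less where a joint would pass 70% of its speed; a pose out of reach is approached as far as the arm can. A call with a gripper value outside its range is refused whole. The fingers move at their own pace and stop on an object; "grip_force" is the grip in N (left out, the last holds). Time passes only in rows, so rows that repeat a pose let the fingers close. It gives the time, the measured TCP pose, the force, the opening and the grip force at its end, in the units of the state.
- get_obs(): the state, without advancing time (a new reading comes with each control period).
- optics.camera(name): name is "side" or "top"; returns a dict with "color" (420x560x3 uint8, red, green, blue), "depth" (420x560 float32, m along the optical axis (not along the pixel's ray), 0 where there is no reading), "K" (3x3 intrinsics, pixels), "R" (3x3) and "t" (3): a world point X has camera coordinates R X + t. Camera axes: x right, y down, z forward; pixel columns grow to the right and rows downward; lengths in m; the calibration is good to about 2 mm. A picture is of the moment at which its call begins.
- workorder.hand_in(): hands the job in; it is judged then, once.
The state is a dict: "clock": time; "joint_pos": joint angles; "joint_velocities": joint speeds; "tau": joint torques, N m; "position": TCP position; "ee_rot": TCP orientation; "ft_force": force on the tool from outside, world axes, zero at the start; "torque": the same for the moment, N m; "grip_width": opening from 0.0 (shut) to 1.0 (fully open); "grasp_force": force on a finger pad.
Only numpy, scipy, OpenCV 4.12 (cv2) and the standard library are available. Lean on these libraries where they do the work, as an engineer would, in place of code of your own. Each camera call takes 0.05 s, during which the arm holds its last target. There are 200 camera calls.

## Working session

There is one attempt and no reset: what is moved stays moved. The work goes in short steps, Python scripts to look and compute and a tool call to move; the robot and the scene stay as the last step left them, time stands still between calls to the robot, and variables do not carry over. Pictures are saved under pics/ and viewed, at most 14 in all, crops included, and the job is handed in when it is done.

Besides the shell and the picture viewer there is one more tool, called after "Request:" as a command line: name --pt "numbers of a row" for each row, then --argument value for the rest. jog_arm: Moves the arm, as the interface text tells. Its arguments: {"type":"object","properties":{"increments":{"type":"array"},"grip_force":{"type":"number"}},"required":["increments"]}

```bash
mkdir -p pics; ls; python3 - <<'E'
from workcell import get_obs, optics, manip
import cv2,numpy as np
o=get_obs();print(o);print(manip.tip_extent)
for n in("top","side"):
    c=optics.camera(n);cv2.imwrite(f"pics/{n}0.png",c["color"][:,:,::-1]);print(n,c["K"],c["R"],c["t"],c["depth"].min(),c["depth"].max())
    np.savez(f"pics/{n}0.npz",**c)
E
```

```text
pics
{'clock': 0.0, 'joint_pos': array([-1.17962245,  0.33287091, -0.06470845,  1.46092716,  0.02158245,
        1.34988178, -0.08852728]), 'joint_velocities': array([-8.31714436e-04, -1.09053493e-03,  9.27490537e-05,  1.49254890e-04,
        9.27069445e-05, -1.25449360e-03, -1.14626822e-03]), 'tau': array([-4.67285045e-04, -6.25436568e+01,  4.93878394e-02, -3.91626728e+01,
        1.64439058e-02,  9.60202189e-03,  1.81749336e-06]), 'position': array([0.25113307, 0.57190816, 0.21712331]), 'ee_rot': array([ 2.05415380e-01,  9.78674633e-01, -6.85569914e-04, -1.21574731e-04]), 'ft_force': array([0.09247632, 0.30688341, 0.01051122]), 'torque': array([-0.00529929, -0.019226  ,  0.00410343]), 'grasp_force': 0.0, 'grip_width': 0.9987814691987892}
0.025
top [[448.21958223   0.         276.6741021 ]
 [  0.         448.21958223 208.49648605]
 [  0.           0.           1.        ]] [[-0.0195897  -0.99915599 -0.03610466]
 [-0.98941497  0.02456674 -0.14301922]
 [ 0.14378549  0.03292078 -0.98906115]] [-0.03739928  0.53827413  1.11835041] 0.0 2.156073
side [[435.18181315   0.         277.76694142]
 [  0.         435.18181315 205.34564148]
 [  0.           0.           1.        ]] [[ 7.49817516e-01 -6.61644337e-01  6.81609488e-04]
 [-4.57116854e-01 -5.18778176e-01 -7.22435731e-01]
 [ 4.78349115e-01  5.41383390e-01 -6.91437741e-01]] [-0.46627223  0.25251902  0.88888001] 0.0 3.7195003
```

View pics/top0.png

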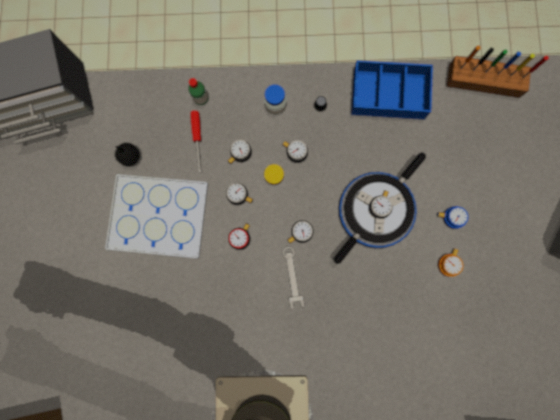

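View pics/side0.png

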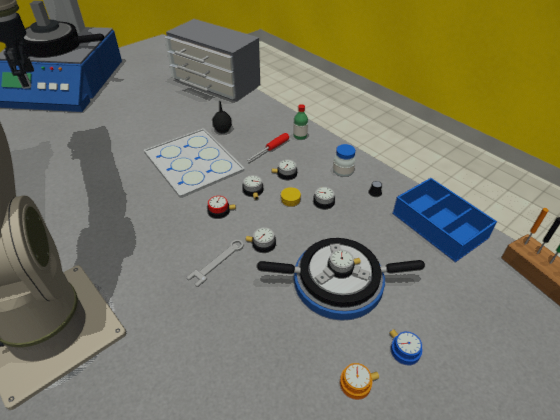

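Candidates (top view):
- Steel gauges: (381,206) in the holder, (240,150), (297,150), (236,193), (302,231).
- Red gauge: (238,238).
- Look-alikes, not wanted: blue (456,216), orange (452,264), yellow tin (274,174).
- Other round things, not wanted: blue-capped jar (275,97), small black knob (320,103).

The side view agrees. Next I measure.

```bash
cat > h.py <<'E'
import cv2,numpy as np
def proj(c,X): p=c["K"]@(c["R"]@np.array(X,float)+c["t"]); return p[:2]/p[2]
def cast(c,u,v,z):
    d=c["R"].T@np.linalg.solve(c["K"],[u,v,1.]);o=-c["R"].T@c["t"]
    return (o+d*(z-o[2])/d[2])[:2]
def hsv(c): return cv2.cvtColor(c["color"],cv2.COLOR_RGB2HSV)
def blobs(m,amin):
    n,l,s,ce=cv2.connectedComponentsWithStats(m.astype(np.uint8))
    return [(ce[i],s[i,4],l==i) for i in range(1,n) if s[i,4]>=amin]
def gauges(c,zb=0.,near=None):
    """dials: bright low-saturation blobs ~ 11..22 px; ports: brass"""
    H=hsv(c);out=[]
    w=(H[...,1]<60)&(H[...,2]>150)
    br=(H[...,0]>10)&(H[...,0]<28)&(H[...,1]>110)&(H[...,2]>60)
    bl=blobs(br,3)
    for ce,a,m in blobs(w,60):
        if a>600: continue
        cs,_=cv2.findContours(m.astype(np.uint8),cv2.RETR_EXTERNAL,cv2.CHAIN_APPROX_NONE)
        k=max(cs,key=len);hull=cv2.convexHull(k);M=cv2.moments(hull)
        if M["m00"]<60: continue
        q=np.array([M["m10"],M["m01"]])/M["m00"]
        p=cast(c,*q,zb+.032)
        P=[(cast(c,*b[0],zb+.0085)-p,b[1]) for b in bl]
        P=[(np.linalg.norm(d),np.degrees(np.arctan2(d[1],d[0])),n) for d,n in P if np.linalg.norm(d)<.05]
        out.append((q.round(1),a,round(cv2.contourArea(hull)),p.round(4),[tuple(np.round(x,3)) for x in P]))
    return out
E
python3 - <<'E'
from h import *
c=dict(np.load("pics/top0.npz"));s=dict(np.load("pics/side0.npz"))
for z in(0,.05):
    print(z)
    for g in gauges(c,z): print(*g)
H=hsv(c)
m=(H[...,0]>95)&(H[...,0]<130)&(H[...,1]>100)&(H[...,2]>60)
for ce,a,_ in blobs(m,30): print("blue",ce.round(1),a)
m=((H[...,0]<8)|(H[...,0]>172))&(H[...,1]>120)
for ce,a,_ in blobs(m,30): print("red",ce.round(1),a,cast(c,*ce,.03))
for n,k in(("top",c),("side",s)): print(n,proj(k,[.251,.572,.218]),-k["R"].T@k["t"])
for i,(k,x0,y0,w,h) in enumerate([(c,95,130,340,150)]):
    cv2.imwrite("pics/crop1.png",cv2.resize(k["color"][y0:y0+h,x0:x0+w,::-1],None,fx=2.35,fy=2.35,interpolation=cv2.INTER_CUBIC))
E
```

```text
0
[14.5  9.8] 487 472 [1.1259 0.6834] []
[41.6  9. ] 477 442 [1.1249 0.6051] []
[548.3  12.1] 549 521 [ 1.0565 -0.7947] []
[12.3 29.4] 418 403 [1.0662 0.6859] []
[39.7 25.8] 269 278 [1.0741 0.6078] []
[549.5  39.3] 491 476 [ 0.9783 -0.7896] []
[239.5 147.8] 187 182 [0.7034 0.0464] [(np.float64(0.036), np.float64(134.416), np.float64(29.0))]
[297.  148.5] 209 202 [ 0.6968 -0.1061] [(np.float64(0.037), np.float64(56.087), np.float64(22.0))]
[235.7 191.9] 209 204 [0.5846 0.0572] [(np.float64(0.034), np.float64(-117.655), np.float64(31.0))]
[458.1 215.9] 209 197 [ 0.5077 -0.5114] [(np.float64(0.036), np.float64(77.482), np.float64(23.0))]
[302.2 230.5] 231 221 [ 0.4793 -0.1137] [(np.float64(0.035), np.float64(124.0), np.float64(29.0))]
[237.7 237.6] 200 185 [0.4648 0.0529] [(np.float64(0.036), np.float64(-32.083), np.float64(27.0))]
[293.1 281. ] 287 458 [ 0.3519 -0.087 ] []
[452.9 264.6] 205 195 [ 0.3848 -0.4893] [(np.float64(0.008), np.float64(66.084), np.float64(218.0))]
[295.3 389.9] 313 532 [ 0.0887 -0.0859] []
0.05
[14.5  9.8] 487 472 [1.0931 0.6499] []
[41.6  9. ] 477 442 [1.0921 
[... 762 characters left out ...]
4(27.0))]
[293.1 281. ] 287 458 [ 0.3527 -0.087 ] []
[452.9 264.6] 205 195 [ 0.3842 -0.4718] [(np.float64(0.008), np.float64(64.92), np.float64(218.0))]
[295.3 389.9] 313 532 [ 0.1009 -0.086 ] []
blue [390.8  88.3] 3272
blue [274.4  94.3] 319
blue [387.4 115.3] 116
blue [387.8 175.1] 35
blue [344.4 208.9] 131
blue [411.3 198.1] 51
blue [450.9 219.1] 141
blue [381.8 241.8] 100
red [539.3  63.1] 78 [ 0.91267614 -0.7570634 ]
red [192.6  82. ] 61 [0.89264057 0.17346804]
red [195.3 125.2] 276 [0.77000194 0.16522029]
red [243.6 241.8] 57 [0.45395998 0.03795316]
top [-14.3072931  336.17963458] [ 0.37104128 -0.08740832  1.1817502 ]
side [33.1837821  87.42888955] [ 0.03985482 -0.6587299   0.79735177]
```

View pics/crop1.png

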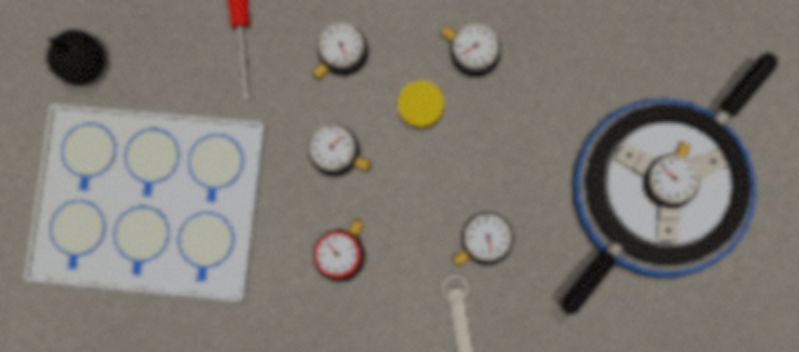

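The crop confirms it: red at crop (338,252), steel at (341,47), (475,47), (333,148), (487,238), and gauge_0 in the holder at (672,180). The near handle runs from (618,245) to (570,303). Next: tray places, holder axis and handle direction.

```bash
cat >> h.py <<'E'
def fitcirc(P):
    A=np.c_[2*P,np.ones(len(P))];x=np.linalg.lstsq(A,(P**2).sum(1),rcond=None)[0]
    return x[:2],np.sqrt(x[2]+x[:2]@x[:2])
def castm(c,m,z):
    v,u=np.nonzero(m); return np.array([cast(c,a,b,z) for a,b in zip(u,v)])
E
python3 - <<'E'
from h import *
c=dict(np.load("pics/top0.npz"));H=hsv(c)
for q in [(133,193),(128,227),(112,200),(381,206),(370,230)]: print(q,H[q[1],q[0]],c["depth"][q[1],q[0]])
roi=np.zeros(H.shape[:2],bool);roi[165:270,95:215]=1
m=roi&(H[...,0]>15)&(H[...,0]<45)&(H[...,1]>18)&(H[...,2]>150)
P=[]
for ce,a,_ in blobs(m,60):
    p=cast(c,*ce,.006);P.append(p);print("place",ce.round(1),a,p.round(4))
m=roi&(H[...,0]>95)&(H[...,0]<130)&(H[...,1]>100)
for ce,a,_ in blobs(m,8): print("bar",ce.round(1),a,cast(c,*ce,.006).round(4))
# holder
roi=np.zeros(H.shape[:2],bool);roi[145:270,325:435]=1
k=roi&(H[...,2]<60)
for ce,a,b in blobs(k,30):
    print("black",ce.round(1),a)
    if a>1000:
        d=castm(c,b,.051);cen=np.array([.529,-.31])
        cs,hi=cv2.findContours(b.astype(np.uint8),cv2.RETR_CCOMP,cv2.CHAIN_APPROX_NONE)
        for kk in cs:
            if len(kk)<60: continue
            Q=np.array([cast(c,*p[0],.051) for p in kk]);
            for _ in range(4):
                cc,r=fitcirc(Q);e=abs(np.linalg.norm(Q-cc,axis=1)-r);Q=Q[e<max(.004,np.median(e)*2)]
            print("  circ",len(Q),cc.round(4),r.round(4))
    elif a>80:
        pts=castm(c,b,.052);vx=cv2.fitLine(pts.astype(np.float32),cv2.DIST_L2,0,.01,.01).ravel();print("  line",vx,pts.mean(0))
m=roi&(H[...,1]<60)&(H[...,2]>90)
for ce,a,b in blobs(m,15): print("white",ce.round(1),a,cast(c,*ce,.082).round(4),cast(c,*ce,.063).round(4))
m=roi&(H[...,0]>95)&(H[...,0]<130)&(H[...,1]>100)&(H[...,2]>60)
pts=castm(c,m,.028);Q=pts
for _ in range(3):
    cc,r=fitcirc(Q);e=abs(np.linalg.norm(Q-cc,axis=1)-r);Q=Q[e<.006]
print("foot",cc,r,len(Q))
br=roi&(H[...,0]>10)&(H[...,0]<28)&(H[...,1]>110)&(H[...,2]>60)
for ce,a,b in blobs(br,3): print("brass",ce,a,cast(c,*ce,.0585))
E
```

```text
(133, 193) [ 32  23 174] 1.2083417
(128, 227) [ 30  27 173] 1.1934752
(112, 200) [ 19  20 143] 1.2003742
(381, 206) [  0   9 140] 1.0999913
(370, 230) [120   3 172] 1.1297622
place [131.7 193.7] 221 [0.5919 0.3419]
place [158.8 196. ] 201 [0.5839 0.2683]
place [185.6 198.6] 177 [0.5749 0.1953]
place [127.2 226.6] 217 [0.503  0.3519]
place [154.3 229.3] 203 [0.4942 0.2785]
place [181.6 232. ] 157 [0.4851 0.2052]
bar [130.4 207.2] 16 [0.5553 0.3447]
bar [157.4 209.9] 13 [0.546  0.2712]
bar [184.8 211.8] 13 [0.5392 0.1971]
bar [125.6 240.5] 15 [0.4661 0.355 ]
bar [152.9 243.4] 17 [0.4568 0.2815]
bar [180.3 245.9] 16 [0.4486 0.2083]
black [412.9 165.4] 248
  line [ 0.7369203  -0.6759796   0.6378589  -0.40037614] [ 0.63785896 -0.40037613]
black [378.1 208.7] 1331
  circ 194 [ 0.5309 -0.3078] 0.0856
  circ 157 [ 0.5315 -0.3087] 0.0704
black [344.6 249.3] 259
  line [ 0.76363707 -0.64564574  0.4279989  -0.21780783] [ 0.42799891 -0.21780783]
white [381.2 205.4] 8318 [ 0.5322 -0.3084] [ 0.535  -0.3122]
white [345.9 209.9] 83 [ 0.5231 -0.2214] [ 0.5257 -0.2237]
white [379.3 207.9] 2142 [ 0.5263 -0.3034] [ 0.5289 -0.3072]
white [376.5 239.9] 112 [ 0.4477 -0.2926] [ 0.449  -0.2961]
foot [ 0.53079274 -0.30812419] 0.09610201727881042 335
brass [385.17647059 193.11764706] 17 [ 0.56674422 -0.32474367]
```

```bash
cat > plan.py <<'E'
import numpy as np,sys
from workcell import get_obs
from scipy.spatial.transform import Rotation as Ro
def yaw():
    R=Ro.from_quat(get_obs()["ee_rot"]).as_matrix();return np.degrees(np.arctan2(R[1,1],R[0,1])),R
def plan(wps,p=None,th=None):
    """wps: (x,y,z,theta deg[,opening]); prints tool-axis shift + turn per call (5 rows each)"""
    if p is None:
        o=get_obs();p=o["position"];th,R=yaw();print("now",p.round(4),round(th,1),"tilt",R[:2,2].round(4),"j7",o["joint_pos"][6].round(2))
    p=np.array(p,float)
    for w in wps:
        q=np.array(w[:3]);dt=np.radians(w[3]-th);n=int(max(1,np.ceil(np.linalg.norm(q-p)/.2),np.ceil(abs(dt)/.6)))
        for i in range(n):
            t=np.radians(th);d=(q-p)/(n-i)
            s=np.array([-np.sin(t)*d[0]+np.cos(t)*d[1],np.cos(t)*d[0]+np.sin(t)*d[1],-d[2]]).round(3)
            a=round(-np.radians(w[3]-th)/(n-i),2)
            d=np.array([-np.sin(t)*s[0]+np.cos(t)*s[1],np.cos(t)*s[0]+np.sin(t)*s[1],-s[2]])
            p=p+d;th-=np.degrees(a);print([*s.tolist(),0,0,a],"->",p.round(3),round(th,1))
E
python3 - <<'E'
from h import *
from plan import *
c=dict(np.load("pics/top0.npz"))
S=np.array([.531,-.308])
for q in [(628,153),(667,225),(712,158)]:
    d=cast(c,q[0]/2.35+95,q[1]/2.35+130,.063)-S;print(np.linalg.norm(d).round(3),np.degrees(np.arctan2(d[1],d[0])).round(1))
plan([(.43,.25,.217,5),(.43,-.21,.217,-131),(.426,-.217,.13,-131),(.426,-.217,.058,-131)])
E
```

```text
0.052 53.1
0.047 174.7
0.053 -63.3
now [0.2512 0.5719 0.2172] 66.3 tilt [-0.0005 -0.0012] j7 -0.09
[-0.147, -0.111, 0.0, 0, 0, np.float64(0.53)] -> [0.341 0.411 0.217] 35.9
[-0.183, -0.023, 0.0, 0, 0, np.float64(0.54)] -> [0.43  0.25  0.217] 5.0
[-0.114, -0.01, 0.0, 0, 0, np.float64(0.59)] -> [0.43  0.135 0.217] -28.8
[-0.101, 0.055, 0.0, 0, 0, np.float64(0.59)] -> [0.429 0.02  0.217] -62.6
[-0.053, 0.102, 0.0, 0, 0, np.float64(0.6)] -> [ 0.429 -0.095  0.217] -97.0
[0.015, 0.114, 0.0, 0, 0, np.float64(0.59)] -> [ 0.43  -0.21   0.217] -130.8
[0.002, 0.008, 0.087, 0, 0, np.float64(0.0)] -> [ 0.426 -0.217  0.13 ] -130.8
[-0.0, 0.0, 0.072, 0, 0, np.float64(0.0)] -> [ 0.426 -0.217  0.058] -130.8
```

Request:
jog_arm --pt "-0.147 -0.111 0 0 0 0.53 1" --pt "-0.147 -0.111 0 0 0 0.53 1" --pt "-0.147 -0.111 0 0 0 0.53 1" --pt "-0.147 -0.111 0 0 0 0.53 1" --pt "-0.147 -0.111 0 0 0 0.53 1"

```text
clock: 0.52
position: [0.3447, 0.4063, 0.2179]
ee_rot: [0.461, 0.888, -0.0, 0.001]
ft_force: [0.8, 0.1, -0.6]
grip_width: 0.993
grasp_force: 0.0
```

Request:
jog_arm --pt "-0.183 -0.023 0 0 0 0.54 1" --pt "-0.183 -0.023 0 0 0 0.54 1" --pt "-0.183 -0.023 0 0 0 0.54 1" --pt "-0.183 -0.023 0 0 0 0.54 1" --pt "-0.183 -0.023 0 0 0 0.54 1"

```text
clock: 0.93
position: [0.4324, 0.2445, 0.218]
ee_rot: [0.68, 0.733, -0.0, 0.001]
ft_force: [-0.1, 0.3, 0.2]
grip_width: 1.002
grasp_force: 0.0
```

Request:
jog_arm --pt "-0.114 -0.01 0 0 0 0.59 1" --pt "-0.114 -0.01 0 0 0 0.59 1" --pt "-0.114 -0.01 0 0 0 0.59 1" --pt "-0.114 -0.01 0 0 0 0.59 1" --pt "-0.114 -0.01 0 0 0 0.59 1"

```text
clock: 1.35
position: [0.43, 0.1337, 0.218]
ee_rot: [0.863, 0.505, 0.0, -0.0]
ft_force: [0.5, 0.6, 0.2]
grip_width: 1.002
grasp_force: 0.0
```

Request:
jog_arm --pt "-0.101 0.055 0 0 0 0.59 1" --pt "-0.101 0.055 0 0 0 0.59 1" --pt "-0.101 0.055 0 0 0 0.59 1" --pt "-0.101 0.055 0 0 0 0.59 1" --pt "-0.101 0.055 0 0 0 0.59 1"

```text
clock: 1.77
position: [0.4294, 0.0188, 0.218]
ee_rot: [0.973, 0.232, 0.0, -0.0]
ft_force: [-0.1, 0.7, 0.8]
grip_width: 1.001
grasp_force: 0.0
```

Request:
jog_arm --pt "-0.053 0.102 0 0 0 0.6 1" --pt "-0.053 0.102 0 0 0 0.6 1" --pt "-0.053 0.102 0 0 0 0.6 1" --pt "-0.053 0.102 0 0 0 0.6 1" --pt "-0.053 0.102 0 0 0 0.6 1"

```text
clock: 2.18
position: [0.4291, -0.0962, 0.2179]
ee_rot: [0.998, -0.066, -0.0, -0.0]
ft_force: [0.1, 0.7, -0.1]
grip_width: 1.002
grasp_force: 0.0
```

Request:
jog_arm --pt "0.015 0.114 0 0 0 0.59 1" --pt "0.015 0.114 0 0 0 0.59 1" --pt "0.015 0.114 0 0 0 0.59 1" --pt "0.015 0.114 0 0 0 0.59 1" --pt "0.015 0.114 0 0 0 0.59 1"

```text
clock: 2.6
position: [0.4298, -0.2113, 0.2177]
ee_rot: [0.936, -0.353, -0.0, 0.0]
ft_force: [0.7, 0.7, -0.2]
grip_width: 1.0
grasp_force: 0.0
```

Request:
jog_arm --pt "0.002 0.008 0.087 0 0 0 1" --pt "0.002 0.008 0.087 0 0 0 1" --pt "0.002 0.008 0.087 0 0 0 1" --pt "0.002 0.008 0.087 0 0 0 1" --pt "0.002 0.008 0.087 0 0 0 1"

```text
clock: 3.02
position: [0.4273, -0.2169, 0.1323]
ee_rot: [0.937, -0.348, 0.0, 0.0]
ft_force: [-0.1, 0.3, 0.9]
grip_width: 1.001
grasp_force: 0.0
```

```bash
python3 - <<'E'
from h import *
from workcell import optics,manip
from plan import *
for n in("side",):
    c=optics.camera(n);cv2.imwrite("pics/s1.png",cv2.resize(c["color"][180:340,200:480,::-1],None,fx=2.5,fy=2.5,interpolation=cv2.INTER_CUBIC))
print(manip.tip_extent)
plan([(.426,-.217,.058,-131)])
E
```

```text
0.025
now [ 0.4279 -0.2171  0.133 ] -130.8 tilt [ 0.0023 -0.0005] j7 -1.85
[-0.001, 0.001, 0.075, 0, 0, np.float64(0.0)] -> [ 0.427 -0.217  0.058] -130.8
```

View pics/s1.png

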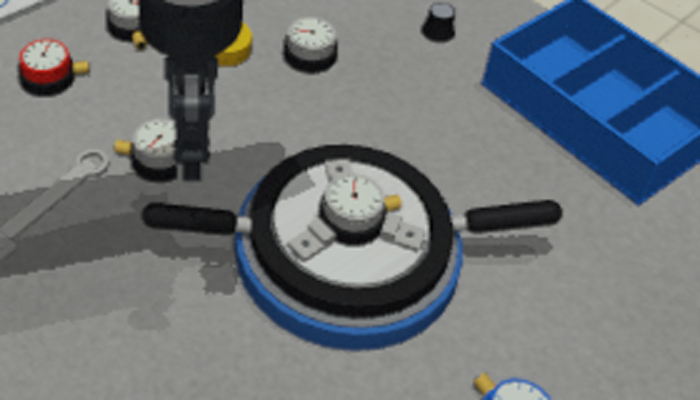

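Gripper is centred over the near handle (crop (190,217)). Descend and pinch.

Request:
jog_arm --pt "-0.001 0.001 0.075 0 0 0 1" --pt "-0.001 0.001 0.075 0 0 0 1" --pt "-0.001 0.001 0.075 0 0 0 1" --pt "-0.001 0.001 0.075 0 0 0 1" --grip_force 40

```text
clock: 3.4
position: [0.4254, -0.217, 0.057]
ee_rot: [0.937, -0.348, -0.0, 0.0]
ft_force: [0.7, -0.3, 0.4]
grip_width: 0.998
grasp_force: 0.0
```

Request:
jog_arm --pt "0 0 0 0 0 0 -1" --pt "0 0 0 0 0 0 -1" --pt "0 0 0 0 0 0 -1" --pt "0 0 0 0 0 0 -1" --pt "0 0 0 0 0 0 -1" --grip_force 40

```text
clock: 3.82
position: [0.4257, -0.217, 0.0567]
ee_rot: [0.937, -0.349, 0.001, -0.0]
ft_force: [0.3, 0.5, 0.4]
grip_width: 0.296
grasp_force: 0.0
```

Request:
jog_arm --pt "0 0 0 0 0 0 -1" --pt "0 0 0 0 0 0 -1" --pt "0 0 0 0 0 0 -1"

```text
clock: 4.07
position: [0.4251, -0.2169, 0.0559]
ee_rot: [0.937, -0.349, -0.0, -0.0]
ft_force: [-0.8, -0.5, 0.8]
grip_width: 0.004
grasp_force: 0.0
```

```bash
cat > arc.py <<'E'
from plan import *
S=np.array([.531,-.308])
def arc(da,n,r=None,p=None,th=None,z=None):
    """lead TCP round the seat axis by da rad in n calls of 5 rows; prints mid and end rows"""
    if p is None: p=get_obs()["position"];th,R=yaw();print("now",p.round(4),round(th,1),"j7",get_obs()["joint_pos"][6].round(2))
    v=p[:2]-S;a0=np.arctan2(v[1],v[0]);r=np.linalg.norm(v);print("ang",np.degrees(a0).round(1),"r",r.round(4))
    for i in range(n):
        t=np.radians(th)+da/n*i;b=a0+da/n*i;row=[]
        for k in range(1,6):
            c=b+da/n*k/5;d=r*np.array([np.cos(c)-np.cos(b),np.sin(c)-np.sin(b)])
            row.append([round(-np.sin(t)*d[0]+np.cos(t)*d[1],3),round(np.cos(t)*d[0]+np.sin(t)*d[1],3),round(-da/n*k/5,3)])
        print([[float(x) for x in q] for q in row])
E
python3 - <<'E'
from arc import *
arc(.8,3)
o=get_obs();print(o["ft_force"],o["grip_width"],o["grasp_force"])
E
```

```text
now [ 0.4251 -0.2169  0.0559] -130.8 j7 -1.76
ang 139.3 r 0.1396
[[0.0, 0.007, -0.053], [0.001, 0.015, -0.107], [0.002, 0.022, -0.16], [0.003, 0.03, -0.213], [0.005, 0.037, -0.267]]
[[0.0, 0.007, -0.053], [0.001, 0.015, -0.107], [0.002, 0.022, -0.16], [0.003, 0.03, -0.213], [0.005, 0.037, -0.267]]
[[0.0, 0.007, -0.053], [0.001, 0.015, -0.107], [0.002, 0.022, -0.16], [0.003, 0.03, -0.213], [0.005, 0.037, -0.267]]
[-0.83537868 -0.51100241  0.75381864] 0.0037877184636418678 0.0
```

Gripper shut on nothing; look.

```bash
python3 - <<'E'
from h import *
from workcell import optics
im=[]
for n,(x,y) in(("side",(230,190)),("top",(290,190))):
    c=optics.camera(n);im.append(cv2.resize(c["color"][y:y+120,x:x+120,::-1],None,fx=3.3,fy=3.3,interpolation=cv2.INTER_CUBIC))
    print(n,proj(c,[.4251,-.2169,.05]),proj(c,[.4251,-.2169,.031]))
cv2.imwrite("pics/s2.png",np.hstack(im))
E
```

```text
side [275.9247805  267.64477316] [275.94425383 273.05191553]
top [344.20754933 250.48686953] [343.36525328 250.86253449]
```

View pics/s2.png

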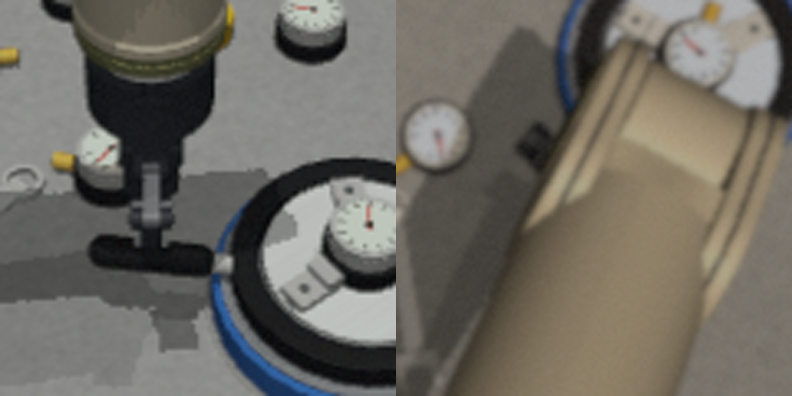

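```bash
python3 - <<'E'
from h import *
from workcell import optics,get_obs
c=optics.camera("side");D=c["depth"]
for v in range(246,284,2):
    for u in (270,276,282):
        d=D[v,u];X=c["R"].T@(d*np.linalg.solve(c["K"],[u,v,1.])-c["t"]);print(u,v,X.round(3),c["color"][v,u],end=" | ")
    print()
print(get_obs()["grip_width"])
E
```

```text
270 246 [ 0.406 -0.221  0.14 ] [20 23 25] | 276 246 [ 0.396 -0.25   0.172] [102 103 105] | 282 246 [ 0.423 -0.238  0.141] [23 24 26] | 
270 248 [ 0.405 -0.222  0.134] [19 23 25] | 276 248 [ 0.395 -0.252  0.169] [103 105 107] | 282 248 [ 0.425 -0.236  0.132] [35 35 36] | 
270 250 [ 0.407 -0.219  0.125] [40 41 42] | 276 250 [ 0.392 -0.255  0.168] [111 113 114] | 282 250 [ 0.495 -0.159  0.003] [88 88 88] | 
270 252 [ 0.388 -0.242  0.154] [81 84 86] | 276 252 [ 0.39  -0.257  0.166] [111 112 114] | 282 252 [ 0.493 -0.161 -0.   ] [82 83 83] | 
270 254 [ 0.38  -0.252  0.163] [53 56 59] | 276 254 [ 0.39  -0.258  0.161] [120 120 120] | 282 254 [ 0.49  -0.165 -0.002] [83 85 83] | 
270 256 [ 0.379 -0.253  0.159] [49 53 57] | 276 256 [ 0.387 -0.261  0.16 ] [104 106 107] | 282 256 [ 0.397 -0.267  0.157] [56 58 61] | 
270 258 [ 0.377 -0.255  0.157] [35 37 38] | 276 258 [ 0.385 -0.263  0.157] [57 57 58] | 282 258 [ 0.481 -0.174 -0.001] [83 83 83] | 
270 260 [ 0.412 -0.214  0.084] [93 94 93] | 276 260 [ 0.416 -0.227  0.093] [20 22 25] | 282 260 [ 0.477 -0.179 -0.001] [94 95 93] | 
270 262 [ 0.411 -0
[... 767 characters left out ...]
18 20 20] | 
270 274 [ 0.428 -0.193  0.001] [82 83 82] | 276 274 [ 0.44  -0.2   -0.001] [95 95 94] | 282 274 [ 0.449 -0.211  0.001] [95 97 94] | 
270 276 [ 0.425 -0.197  0.   ] [82 82 81] | 276 276 [ 0.435 -0.206  0.001] [97 97 95] | 282 276 [ 0.447 -0.213 -0.003] [96 97 94] | 
270 278 [ 0.04  -0.659  0.797] [79 79 77] | 276 278 [ 0.433 -0.208 -0.003] [79 79 78] | 282 278 [ 0.442 -0.218 -0.   ] [87 89 87] | 
270 280 [ 0.418 -0.205 -0.   ] [81 81 80] | 276 280 [ 0.428 -0.214  0.   ] [80 81 78] | 282 280 [ 0.439 -0.222 -0.001] [79 79 77] | 
270 282 [ 0.414 -0.209 -0.   ] [88 89 87] | 276 282 [ 0.424 -0.218  0.001] [89 89 86] | 282 282 [ 0.435 -0.226 -0.002] [79 79 78] | 
-0.0019191796984691532
```

Request:
jog_arm --pt "0 0 -0.075 0 0 0 -1" --pt "0 0 -0.075 0 0 0 -1" --pt "0 0 -0.075 0 0 0 -1" --pt "0 0 -0.075 0 0 0 -1" --pt "0 0 -0.075 0 0 0 -1"

```text
clock: 4.63
position: [0.425, -0.2167, 0.1305]
ee_rot: [0.937, -0.348, -0.0, -0.0]
ft_force: [0.6, -0.6, -0.3]
grip_width: 0.002
grasp_force: 0.0
```

```bash
python3 - <<'E'
from h import *
from workcell import optics,get_obs
c=optics.camera("side");p=get_obs()["position"];print(p)
im=cv2.resize(c["color"][190:310,220:340,::-1],None,fx=4.5,fy=4.5,interpolation=cv2.INTER_CUBIC)
for d in (0,.006,.025):
    q=proj(c,p-[0,0,d]);print(d,q);cv2.circle(im,tuple(int(x) for x in (q-[220,190]+.5)*4.5),3,(0,255,0) if d<.02 else (0,0,255),-1)
cv2.imwrite("pics/s3.png",im)
E
```

```text
[ 0.42457434 -0.21664899  0.13000825]
0 [275.56063572 243.17311077]
0.006 [275.5689303  245.11858751]
0.025 [275.59469317 251.16121075]
```

View pics/s3.png

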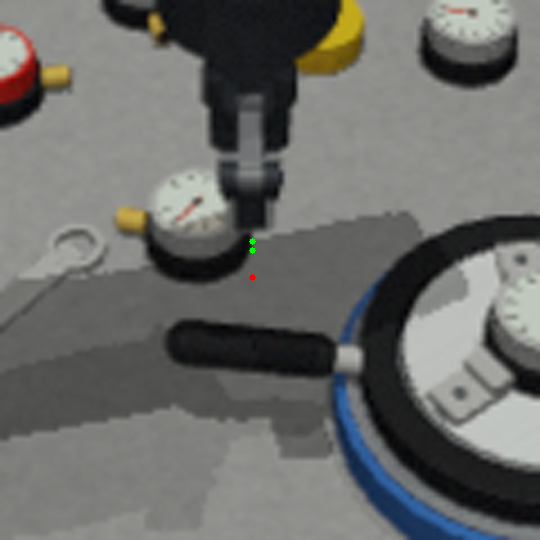

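```bash
python3 - <<'E'
from h import *
from workcell import optics,get_obs
for n in("side","top"):
    c=optics.camera(n);D=c["depth"]
    v,u=np.mgrid[0:420,0:560];ok=D>0
    X=(np.stack([(u-c["K"][0,2])/c["K"][0,0]*D,(v-c["K"][1,2])/c["K"][1,1]*D,D],-1)-c["t"])@c["R"]
    p=get_obs()["position"]
    th=np.radians(-130.8);ty=np.array([np.cos(th),np.sin(th)]);tx=np.array([-np.sin(th),np.cos(th)])
    d=X[...,:2]-p[:2];a=d@tx;b=d@ty
    m=ok&(abs(a)<.05)&(abs(b)<.08)&(X[...,2]>.08)&(X[...,2]<.3)
    print(n,m.sum())
    for z in np.arange(.08,.27,.01):
        k=m&(abs(X[...,2]-z)<.005)
        if k.sum(): print(round(z,3),k.sum(),"x",np.percentile(a[k],[5,50,95]).round(3),"y",np.percentile(b[k],[5,50,95]).round(3),"row",v[k].min(),v[k].max())
E
```

```text
side 1072
0.14 2 x [-0.008 -0.001  0.006] y [0.007 0.007 0.007] row 241 241
0.15 24 x [-0.011 -0.     0.009] y [0.005 0.008 0.013] row 237 241
0.16 36 x [-0.011 -0.001  0.009] y [0.006 0.012 0.015] row 235 240
0.17 14 x [-0.008 -0.003  0.005] y [0.01  0.013 0.015] row 234 237
0.19 9 x [-0.014 -0.003  0.004] y [0.027 0.03  0.031] row 231 234
0.2 8 x [-0.012 -0.     0.012] y [0.014 0.037 0.039] row 223 234
0.21 50 x [-0.016 -0.002  0.013] y [0.014 0.016 0.049] row 219 233
0.22 35 x [-0.018  0.004  0.014] y [0.011 0.018 0.053] row 214 233
0.23 87 x [-0.016 -0.003  0.012] y [0.017 0.051 0.062] row 212 232
0.24 126 x [-0.019 -0.001  0.015] y [0.018 0.05  0.06 ] row 209 230
0.25 117 x [-0.019 -0.001  0.016] y [0.013 0.037 0.043] row 204 220
0.26 50 x [-0.011 -0.003  0.008] y [0.034 0.037 0.04 ] row 207 213
top 144
0.21 5 x [-0.011 -0.01  -0.01 ] y [-0.048 -0.04  -0.034] row 236 241
0.22 11 x [-0.01  -0.008 -0.005] y [-0.049 -0.04  -0.036] row 235 240
0.23 48 x [-0.01  -0.004  0.013] y [-0.062 -0.05  -0.043] row 223 237
0.24 61 x [-0.009  0.001  0.012] y [-0.061 -0.056 -0.045] row 224 238
0.25 15 x [-0.003  0.001  0.006] y [-0.049 -0.043 -0.041] row 230 234
0.26 4 x [-0.008 -0.006 -0.005] y [-0.041 -0.04  -0.039] row 235 237
```

Side view shows the closed fingertips at crop (252,228), about 13 mm above the reported TCP instead of 25 mm below it. Depth agrees, so the reach figures are about 38 mm off and I'll go lower: TCP z ≈ 0.026 on the handle.

Request:
jog_arm --pt "0 0 0 0 0 0 1" --pt "0 0 0 0 0 0 1" --pt "0 0 0 0 0 0 1" --pt "0 0 0 0 0 0 1" --pt "0 0 0 0 0 0 1"

```text
clock: 5.2
position: [0.4251, -0.217, 0.1308]
ee_rot: [0.937, -0.349, -0.0, 0.0]
ft_force: [0.7, 1.3, 0.4]
grip_width: 0.713
grasp_force: 0.0
```

Request:
jog_arm --pt "0 0 0.04 0 0 0 1" --pt "0 0 0.075 0 0 0 1" --pt "0 0 0.095 0 0 0 1" --pt "0 0 0.105 0 0 0 1" --pt "0 0 0.105 0 0 0 1"

```text
clock: 5.62
position: [0.4238, -0.2167, 0.0243]
ee_rot: [0.937, -0.349, -0.002, 0.0]
ft_force: [-0.1, 0.3, -0.4]
grip_width: 1.0
grasp_force: 0.0
```

Request:
jog_arm --pt "0 0 0 0 0 0 -1" --pt "0 0 0 0 0 0 -1" --pt "0 0 0 0 0 0 -1" --pt "0 0 0 0 0 0 -1" --pt "0 0 0 0 0 0 -1" --grip_force 40

```text
clock: 6.03
position: [0.4257, -0.217, 0.0266]
ee_rot: [0.937, -0.349, 0.001, -0.0]
ft_force: [-0.3, 0.4, 0.5]
grip_width: 0.298
grasp_force: 0.0
```

Request:
jog_arm --pt "0 0 0 0 0 0 -1" --pt "0 0 0 0 0 0 -1" --pt "0 0 0 0 0 0 -1"

```text
clock: 6.28
position: [0.4256, -0.2171, 0.0267]
ee_rot: [0.937, -0.349, 0.0, -0.0]
ft_force: [-2.3, 1.1, 7.9]
grip_width: 0.242
grasp_force: 38.8
```

Request:
jog_arm --pt "0 0.007 0 0 0 -0.053 -1" --pt "0.001 0.015 0 0 0 -0.107 -1" --pt "0.002 0.022 0 0 0 -0.16 -1" --pt "0.003 0.03 0 0 0 -0.213 -1" --pt "0.005 0.037 0 0 0 -0.267 -1"

```text
clock: 6.7
position: [0.4052, -0.2477, 0.0267]
ee_rot: [0.976, -0.219, 0.0, -0.001]
ft_force: [-2.3, 5.1, 10.1]
grip_width: 0.242
grasp_force: 39.6
```

```bash
python3 - <<'E'
from arc import *
arc(.52,2)
o=get_obs();print(o["ft_force"],o["torque"],o["grip_width"],o["grasp_force"])
E
```

```text
now [ 0.4052 -0.2477  0.0267] -115.3 j7 -1.38
ang 154.4 r 0.1395
[[0.0, 0.007, -0.052], [0.001, 0.014, -0.104], [0.002, 0.022, -0.156], [0.003, 0.029, -0.208], [0.005, 0.036, -0.26]]
[[0.0, 0.007, -0.052], [0.001, 0.014, -0.104], [0.002, 0.022, -0.156], [0.003, 0.029, -0.208], [0.005, 0.036, -0.26]]
[-2.29455453  5.09529661 10.11934098] [ 1.1565914   0.55918138 -0.28879831] 0.24184533903458558 39.59968686103821
```

Moving freely on the arc.

Request:
jog_arm --pt "0 0.007 0 0 0 -0.052 -1" --pt "0.001 0.014 0 0 0 -0.104 -1" --pt "0.002 0.022 0 0 0 -0.156 -1" --pt "0.003 0.029 0 0 0 -0.208 -1" --pt "0.005 0.036 0 0 0 -0.26 -1"

```text
clock: 7.12
position: [0.3935, -0.2823, 0.0266]
ee_rot: [0.996, -0.091, -0.0, -0.001]
ft_force: [-6.8, 6.8, 15.7]
grip_width: 0.239
grasp_force: 39.8
```

Request:
jog_arm --pt "0 0.007 0 0 0 -0.052 -1" --pt "0.001 0.014 0 0 0 -0.104 -1" --pt "0.002 0.022 0 0 0 -0.156 -1" --pt "0.003 0.029 0 0 0 -0.208 -1" --pt "0.005 0.036 0 0 0 -0.26 -1"

```text
clock: 7.53
position: [0.3913, -0.319, 0.0266]
ee_rot: [0.999, 0.039, -0.0, -0.001]
ft_force: [-8.7, 6.1, 15.5]
grip_width: 0.248
grasp_force: 39.8
```

```bash
python3 - <<'E'
from arc import *
arc(.1,1)
o=get_obs();print(o["ft_force"],o["grip_width"],o["grasp_force"])
E
```

```text
now [ 0.3913 -0.319   0.0266] -85.6 j7 -0.71
ang -175.5 r 0.1401
[[0.0, 0.003, -0.02], [0.0, 0.006, -0.04], [0.0, 0.008, -0.06], [0.0, 0.011, -0.08], [0.001, 0.014, -0.1]]
[-8.70103348  6.10380984 15.45090813] 0.24780343457968937 39.75187003612518
```

Request:
jog_arm --pt "0 0 0 0 0 0 1" --pt "0 0 0 0 0 0 1" --pt "0 0 0 0 0 0 1" --pt "0 0 0 0 0 0 1" --pt "0 0 0 0 0 0 1"

```text
clock: 7.95
position: [0.3922, -0.3188, 0.0258]
ee_rot: [0.999, 0.037, 0.0, -0.0]
ft_force: [1.4, -0.6, -0.3]
grip_width: 0.929
grasp_force: 0.0
```

Request:
jog_arm --pt "0 0 -0.11 0 0 0 1" --pt "0 0 -0.11 0 0 0 1" --pt "0 0 -0.11 0 0 0 1" --pt "0 0 -0.11 0 0 0 1" --pt "0 0 -0.11 0 0 0 1"

```text
clock: 8.37
position: [0.3931, -0.3194, 0.1373]
ee_rot: [0.999, 0.038, 0.002, 0.0]
ft_force: [-0.4, 0.1, -1.2]
grip_width: 1.004
grasp_force: 0.0
```

```bash
python3 - <<'E'
from plan import *
plan([(.531,-.308,.13,-60),(.531,-.308,.055,-60)])
E
```

```text
now [ 0.3931 -0.3194  0.1373] -85.7 tilt [ 0.0033 -0.0007] j7 -0.81
[0.138, -0.001, 0.007, 0, 0, np.float64(-0.45)] -> [ 0.531 -0.308  0.13 ] -59.9
[0.0, 0.0, 0.075, 0, 0, np.float64(0.0)] -> [ 0.531 -0.308  0.055] -59.9
```

Request:
jog_arm --pt "0.138 -0.001 0.007 0 0 -0.45 1" --pt "0.138 -0.001 0.007 0 0 -0.45 1" --pt "0.138 -0.001 0.007 0 0 -0.45 1" --pt "0.138 -0.001 0.007 0 0 -0.45 1" --pt "0.138 -0.001 0.007 0 0 -0.45 1"

```text
clock: 8.78
position: [0.5324, -0.3052, 0.1259]
ee_rot: [0.965, 0.264, -0.001, -0.001]
ft_force: [-0.9, 1.4, -0.1]
grip_width: 1.0
grasp_force: 0.0
```

Request:
jog_arm --pt "0 0 0.035 0 0 0 1" --pt "0 0 0.065 0 0 0 1" --pt "0 0 0.065 0 0 0 1" --pt "0 0 0.065 0 0 0 1"

```text
clock: 9.12
position: [0.5275, -0.3074, 0.0622]
ee_rot: [0.966, 0.259, -0.002, -0.001]
ft_force: [0.4, -0.0, 0.5]
grip_width: 1.004
grasp_force: 0.0
```

```bash
python3 - <<'E'
from h import *
from workcell import optics
from plan import *
c=optics.camera("side");p=get_obs()["position"];print(p,yaw()[0])
x0,y0=270,180
im=cv2.resize(c["color"][y0:y0+120,x0:x0+140,::-1],None,fx=5,fy=5,interpolation=cv2.INTER_CUBIC)
cv2.imwrite("pics/s4.png",im)
E
```

```text
[ 0.52884888 -0.30816614  0.06414824] -60.01381883827536
```

View pics/s4.png

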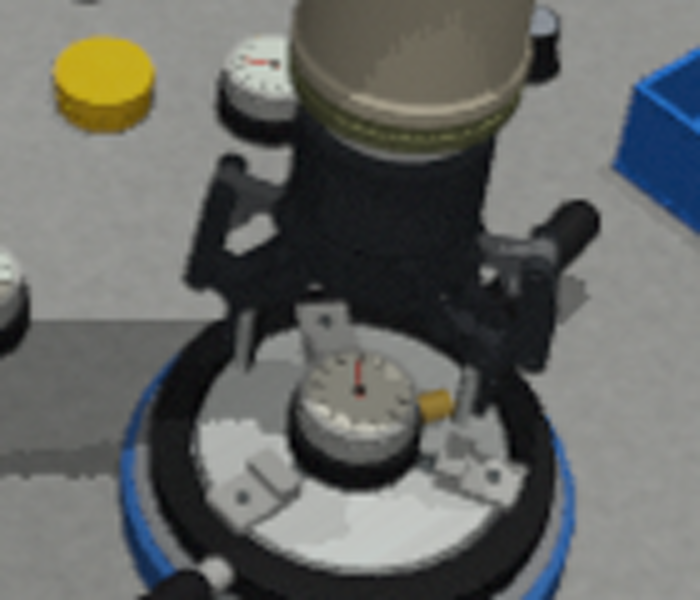

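```bash
python3 - <<'E'
from h import *
s=dict(np.load("pics/side0.npz"))
for z in(.06,.07,.08,.09,.1): print(z,proj(s,[.508,-.271,z]).round(1),proj(s,[.55,-.345,z]).round(1))
print(proj(s,[.529,-.308,.082]),proj(s,[.533,-.308,.082]))
E
```

```text
0.06 [321.1 259.6] [359.9 269.8]
0.07 [321.4 256.6] [360.6 266.8]
0.08 [321.8 253.6] [361.2 263.8]
0.09 [322.1 250.6] [361.8 260.8]
0.1 [322.4 247.5] [362.5 257.7]
[341.36276357 258.05558635] [342.64867052 257.0814723 ]
```

The pads straddle the bezel evenly (crop (245,370) and (468,415), gauge at (358,390)) and the jaws are clear. Open tips sit about 17 mm above TCP, so I grip at base + 6 mm.

Request:
jog_arm --pt "0.002 0 0.009 0 0 0 1" --pt "0.002 0 0.009 0 0 0 1" --grip_force 60

```text
clock: 9.33
position: [0.5319, -0.3067, 0.0551]
ee_rot: [0.966, 0.259, 0.001, 0.0]
ft_force: [-0.6, 0.3, -0.2]
grip_width: 0.994
grasp_force: 0.0
```

Request:
jog_arm --pt "0 0 0 0 0 0 -1" --pt "0 0 0 0 0 0 -1" --pt "0 0 0 0 0 0 -1" --pt "0 0 0 0 0 0 -1" --pt "0 0 0 0 0 0 -1" --grip_force 60

```text
clock: 9.75
position: [0.5319, -0.3073, 0.0562]
ee_rot: [0.966, 0.259, 0.001, 0.0]
ft_force: [-1.8, 0.6, 7.6]
grip_width: 0.553
grasp_force: 60.7
```

Request:
jog_arm --pt "0 0 -0.02 0 0 0 -1" --pt "0 0 -0.04 0 0 0 -1" --pt "0 0 -0.055 0 0 0 -1" --pt "0 0 -0.055 0 0 0 -1" --pt "0 0 -0.055 0 0 0 -1"

```text
clock: 10.17
position: [0.5315, -0.3069, 0.11]
ee_rot: [0.966, 0.259, 0.0, 0.0]
ft_force: [-0.5, 0.0, -4.6]
grip_width: 0.556
grasp_force: 62.9
```

```bash
python3 - <<'E'
from h import *
from workcell import optics
from plan import *
c=optics.camera("side");o=get_obs();print(o["position"],o["ft_force"],o["grip_width"],o["grasp_force"])
cv2.imwrite("pics/s5.png",cv2.resize(c["color"][160:300,250:430,::-1],None,fx=3,fy=3,interpolation=cv2.INTER_CUBIC))
plan([(.49,.28,.12,138.6)])
E
```

```text
[ 0.53096802 -0.30652851  0.10900229] [ 0.08631311  0.11502658 -3.41199248] 0.5546519637527033 62.87227392196655
now [ 0.531  -0.3065  0.109 ] -59.9 tilt [-0.0007  0.0006] j7 -0.43
[0.043, -0.088, -0.002, 0, 0, np.float64(-0.58)] -> [ 0.524 -0.209  0.111] -26.7
[0.084, -0.05, -0.002, 0, 0, np.float64(-0.58)] -> [ 0.517 -0.111  0.113] 6.5
[0.098, 0.004, -0.002, 0, 0, np.float64(-0.58)] -> [ 0.51  -0.014  0.115] 39.8
[0.079, 0.057, -0.002, 0, 0, np.float64(-0.57)] -> [0.503 0.084 0.117] 72.4
[0.036, 0.092, -0.001, 0, 0, np.float64(-0.58)] -> [0.497 0.182 0.118] 105.7
[-0.02, 0.096, -0.002, 0, 0, np.float64(-0.57)] -> [0.49 0.28 0.12] 138.3
```

View pics/s5.png

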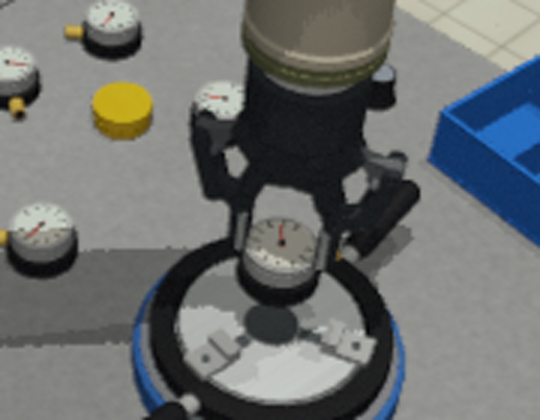

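```bash
python3 - <<'E'
from plan import *
o=get_obs();th,_=yaw()
plan([(.52,-.2,.1,-28),(.503,.352,.07,138.6),(.503,.352,.014,138.6)])
E
```

```text
now [ 0.531  -0.3065  0.109 ] -59.9 tilt [-0.0007  0.0006] j7 -0.43
[0.044, -0.098, 0.009, 0, 0, np.float64(-0.56)] -> [ 0.52 -0.2   0.1 ] -27.8
[0.096, -0.055, 0.006, 0, 0, np.float64(-0.58)] -> [ 0.516 -0.089  0.094] 5.4
[0.11, 0.007, 0.006, 0, 0, np.float64(-0.58)] -> [0.513 0.021 0.088] 38.6
[0.088, 0.066, 0.006, 0, 0, np.float64(-0.58)] -> [0.509 0.131 0.082] 71.9
[0.037, 0.104, 0.006, 0, 0, np.float64(-0.58)] -> [0.507 0.241 0.076] 105.1
[-0.025, 0.108, 0.006, 0, 0, np.float64(-0.58)] -> [0.503 0.352 0.07 ] 138.3
[-0.0, -0.0, 0.056, 0, 0, np.float64(-0.0)] -> [0.503 0.352 0.014] 138.3
```

Request:
jog_arm --pt "0.044 -0.098 0.009 0 0 -0.56 -1" --pt "0.044 -0.098 0.009 0 0 -0.56 -1" --pt "0.044 -0.098 0.009 0 0 -0.56 -1" --pt "0.044 -0.098 0.009 0 0 -0.56 -1" --pt "0.044 -0.098 0.009 0 0 -0.56 -1"

```text
clock: 10.63
position: [0.5195, -0.1972, 0.0992]
ee_rot: [0.854, 0.521, -0.001, -0.001]
ft_force: [-0.4, -0.7, -3.0]
grip_width: 0.561
grasp_force: 63.3
```

Request:
jog_arm --pt "0.096 -0.055 0.006 0 0 -0.58 -1" --pt "0.096 -0.055 0.006 0 0 -0.58 -1" --pt "0.096 -0.055 0.006 0 0 -0.58 -1" --pt "0.096 -0.055 0.006 0 0 -0.58 -1" --pt "0.096 -0.055 0.006 0 0 -0.58 -1"

```text
clock: 11.05
position: [0.5155, -0.0867, 0.0932]
ee_rot: [0.669, 0.743, -0.001, -0.001]
ft_force: [-0.5, -1.2, -2.6]
grip_width: 0.553
grasp_force: 63.4
```

Request:
jog_arm --pt "0.11 0.007 0.006 0 0 -0.58 -1" --pt "0.11 0.007 0.006 0 0 -0.58 -1" --pt "0.11 0.007 0.006 0 0 -0.58 -1" --pt "0.11 0.007 0.006 0 0 -0.58 -1" --pt "0.11 0.007 0.006 0 0 -0.58 -1"

```text
clock: 11.47
position: [0.5118, 0.0231, 0.0872]
ee_rot: [0.429, 0.904, -0.0, -0.001]
ft_force: [0.2, -0.7, -2.5]
grip_width: 0.554
grasp_force: 63.4
```

Request:
jog_arm --pt "0.088 0.066 0.006 0 0 -0.58 -1" --pt "0.088 0.066 0.006 0 0 -0.58 -1" --pt "0.088 0.066 0.006 0 0 -0.58 -1" --pt "0.088 0.066 0.006 0 0 -0.58 -1" --pt "0.088 0.066 0.006 0 0 -0.58 -1"

```text
clock: 11.88
position: [0.5082, 0.1329, 0.0811]
ee_rot: [0.152, 0.988, -0.0, -0.001]
ft_force: [0.6, -1.7, -3.1]
grip_width: 0.55
grasp_force: 63.5
```

Request:
jog_arm --pt "0.037 0.104 0.006 0 0 -0.58 -1" --pt "0.037 0.104 0.006 0 0 -0.58 -1" --pt "0.037 0.104 0.006 0 0 -0.58 -1" --pt "0.037 0.104 0.006 0 0 -0.58 -1" --pt "0.037 0.104 0.006 0 0 -0.58 -1"

```text
clock: 12.3
position: [0.5052, 0.2432, 0.0749]
ee_rot: [-0.137, 0.991, 0.0, -0.002]
ft_force: [-0.1, -1.9, -3.1]
grip_width: 0.555
grasp_force: 63.5
```

Request:
jog_arm --pt "-0.025 0.108 0.006 0 0 -0.58 -1" --pt "-0.025 0.108 0.006 0 0 -0.58 -1" --pt "-0.025 0.108 0.006 0 0 -0.58 -1" --pt "-0.025 0.108 0.006 0 0 -0.58 -1" --pt "-0.025 0.108 0.006 0 0 -0.58 -1"

```text
clock: 12.72
position: [0.5008, 0.3539, 0.0687]
ee_rot: [-0.414, 0.91, 0.001, -0.002]
ft_force: [0.7, -0.8, -2.6]
grip_width: 0.552
grasp_force: 63.6
```

```bash
python3 - <<'E'
from plan import *
o=get_obs();print(o["grip_width"],o["grasp_force"])
plan([(.503,.352,.014,138.6)])
E
```

```text
0.5523381981609864 63.60835790634155
now [0.5008 0.3539 0.0687] 138.9 tilt [-0.0035 -0.0002] j7 1.64
[0.0, -0.003, 0.055, 0, 0, np.float64(0.01)] -> [0.503 0.352 0.014] 138.4
```

Request:
jog_arm --pt "0 -0.002 0.035 0 0 0.01 -1" --pt "0 -0.002 0.05 0 0 0.01 -1" --pt "0 -0.002 0.055 0 0 0.01 -1" --pt "0 -0.002 0.055 0 0 0.01 -1"

```text
clock: 13.05
position: [0.5028, 0.3492, 0.0136]
ee_rot: [-0.405, 0.914, -0.0, -0.002]
ft_force: [0.6, 0.3, -3.3]
grip_width: 0.553
grasp_force: 63.7
```

Request:
jog_arm --pt "0 0 0 0 0 0 0.6" --pt "0 0 0 0 0 0 0.6" --pt "0 0 0 0 0 0 0.6" --pt "0 0 0 0 0 0 0.6"

```text
clock: 13.38
position: [0.5049, 0.3508, 0.0165]
ee_rot: [-0.405, 0.914, 0.0, 0.001]
ft_force: [-1.2, 0.5, 0.6]
grip_width: 0.798
grasp_force: 0.0
```

Request:
jog_arm --pt "0 0 -0.09 0 0 0 0.6" --pt "0 0 -0.09 0 0 0 0.6" --pt "0 0 -0.09 0 0 0 0.6" --pt "0 0 -0.09 0 0 0 0.6" --pt "0 0 -0.09 0 0 0 0.6"

```text
clock: 13.8
position: [0.505, 0.3507, 0.1067]
ee_rot: [-0.405, 0.914, 0.0, 0.001]
ft_force: [-1.1, 0.1, 0.1]
grip_width: 0.798
grasp_force: 0.0
```

```bash
python3 - <<'E'
from plan import *
o=get_obs();print(o["grip_width"],o["grasp_force"])
plan([(.465,.053,.103,-20),(.465,.053,.007,-20)])
E
```

```text
0.7980887189952357 0.0
now [0.505  0.3507 0.1067] 137.7 tilt [0.0016 0.0011] j7 1.64
[0.049, -0.034, 0.001, 0, 0, np.float64(0.55)] -> [0.497 0.292 0.106] 106.2
[0.024, -0.055, 0.001, 0, 0, np.float64(0.55)] -> [0.489 0.232 0.105] 74.7
[-0.008, -0.06, 0.001, 0, 0, np.float64(0.55)] -> [0.481 0.172 0.104] 43.2
[-0.038, -0.047, 0.0, 0, 0, np.float64(0.55)] -> [0.473 0.112 0.104] 11.7
[-0.056, -0.02, 0.001, 0, 0, np.float64(0.55)] -> [0.465 0.053 0.103] -19.8
[-0.0, 0.0, 0.096, 0, 0, np.float64(0.0)] -> [0.465 0.053 0.007] -19.8
```

Request:
jog_arm --pt "0.049 -0.034 0 0 0 0.55 1" --pt "0.049 -0.034 0 0 0 0.55 1" --pt "0.049 -0.034 0 0 0 0.55 1" --pt "0.049 -0.034 0 0 0 0.55 1" --pt "0.049 -0.034 0 0 0 0.55 1"

```text
clock: 14.22
position: [0.4962, 0.2904, 0.1045]
ee_rot: [-0.137, 0.991, -0.0, -0.001]
ft_force: [0.1, 0.4, 0.6]
grip_width: 1.0
grasp_force: 0.0
```

Request:
jog_arm --pt "0.024 -0.055 0 0 0 0.55 1" --pt "0.024 -0.055 0 0 0 0.55 1" --pt "0.024 -0.055 0 0 0 0.55 1" --pt "0.024 -0.055 0 0 0 0.55 1" --pt "0.024 -0.055 0 0 0 0.55 1"

```text
clock: 14.63
position: [0.4884, 0.2309, 0.1046]
ee_rot: [0.137, 0.991, -0.001, -0.001]
ft_force: [0.0, 0.3, 0.5]
grip_width: 1.005
grasp_force: 0.0
```

Request:
jog_arm --pt "-0.008 -0.06 0 0 0 0.55 1" --pt "-0.008 -0.06 0 0 0 0.55 1" --pt "-0.008 -0.06 0 0 0 0.55 1" --pt "-0.008 -0.06 0 0 0 0.55 1" --pt "-0.008 -0.06 0 0 0 0.55 1"

```text
clock: 15.05
position: [0.4803, 0.171, 0.1046]
ee_rot: [0.401, 0.916, -0.001, -0.001]
ft_force: [0.4, 0.0, -0.1]
grip_width: 0.995
grasp_force: 0.0
```

Request:
jog_arm --pt "-0.038 -0.047 0 0 0 0.55 1" --pt "-0.038 -0.047 0 0 0 0.55 1" --pt "-0.038 -0.047 0 0 0 0.55 1" --pt "-0.038 -0.047 0 0 0 0.55 1" --pt "-0.038 -0.047 0 0 0 0.55 1"

```text
clock: 15.47
position: [0.4719, 0.1112, 0.1046]
ee_rot: [0.635, 0.773, -0.001, -0.0]
ft_force: [0.2, 0.5, -0.4]
grip_width: 1.002
grasp_force: 0.0
```

```bash
python3 - <<'E'
from h import *
from workcell import optics
from plan import *
c=optics.camera("top");cv2.imwrite("pics/t6.png",c["color"][:,:,::-1])
for z in (0,.006):
  for g in gauges(c,z): 
    if g[4] or (z and g[3][1]>.15): print(z,*g)
E
```

```text
0 [239.6 148. ] 211 203 [0.7028 0.0461] [(np.float64(0.035), np.float64(133.669), np.float64(28.0))]
0 [297.1 148.5] 221 212 [ 0.6969 -0.1061] [(np.float64(0.037), np.float64(56.246), np.float64(22.0))]
0 [235.7 192. ] 221 210 [0.5844 0.0571] [(np.float64(0.034), np.float64(-117.412), np.float64(31.0))]
0 [458.  215.8] 211 199 [ 0.5078 -0.5113] [(np.float64(0.036), np.float64(77.649), np.float64(23.0))]
0 [302.3 230.4] 247 234 [ 0.4797 -0.114 ] [(np.float64(0.036), np.float64(124.246), np.float64(29.0))]
0 [241.1 236.4] 86 81 [0.4678 0.044 ] [(np.float64(0.029), np.float64(-20.177), np.float64(27.0))]
0 [453.  264.6] 206 194 [ 0.3847 -0.4893] [(np.float64(0.009), np.float64(63.617), np.float64(216.0))]
0.006 [239.6 148. ] 211 203 [0.7011 0.0454] [(np.float64(0.035), np.float64(133.612), np.float64(28.0))]
0.006 [297.1 148.5] 221 212 [ 0.6952 -0.106 ] [(np.float64(0.036), np.float64(56.2), np.float64(22.0))]
0.006 [235.7 192. ] 221 210 [0.5833 0.0564] [(np.float64(0.034), np.float64(-117.391), np.float64(31.0))]
0.006 [458.  215.8] 211 199 [ 0.5071 -0.5091] [(np.float64(0.035), np.float64(77.611), np.float64(23.0))]
0.006 [302.3 230.4] 247 234 [ 0.4792 -0.1139] [(np.float64(0.036), np.float64(124.233), np.float64(29.0))]
0.006 [241.1 236.4] 86 81 [0.4673 0.0433] [(np.float64(0.029), np.float64(-20.145), np.float64(27.0))]
0.006 [453.  264.6] 206 194 [ 0.3846 -0.4872] [(np.float64(0.008), np.float64(63.482), np.float64(216.0))]
```

View pics/t6.png

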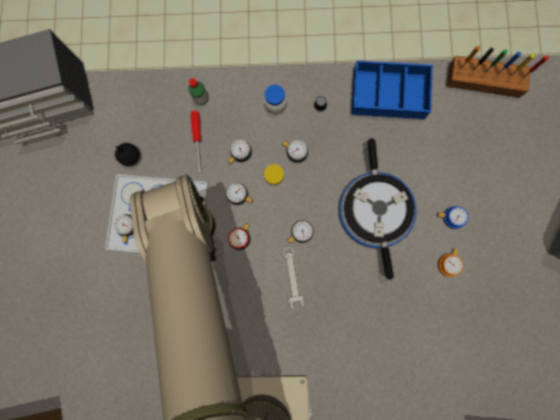

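G0 stands at (124,225), port at (125,240), dial up. The ring is open (handle at (386,262)) and the seat is empty. On to the red gauge.

Request:
jog_arm --pt "-0.056 -0.019 0 0 0 0.55 1" --pt "-0.056 -0.019 0 0 0 0.55 1" --pt "-0.056 -0.019 0 0 0 0.55 1" --pt "-0.056 -0.019 0 0 0 0.55 1" --pt "-0.056 -0.019 0 0 0 0.55 1"

```text
clock: 15.93
position: [0.4648, 0.0527, 0.1049]
ee_rot: [0.82, 0.572, -0.001, -0.0]
ft_force: [0.5, -0.3, 0.4]
grip_width: 0.998
grasp_force: 0.0
```

Request:
jog_arm --pt "0 0 0.04 0 0 0 1" --pt "0 0 0.06 0 0 0 1" --pt "0 0 0.06 0 0 0 1" --pt "0 0 0.06 0 0 0 1"

```text
clock: 16.27
position: [0.4643, 0.053, 0.0449]
ee_rot: [0.818, 0.575, -0.002, -0.001]
ft_force: [0.6, -0.5, 0.4]
grip_width: 1.001
grasp_force: 0.0
```

```bash
python3 - <<'E'
from h import *
from workcell import optics
from plan import *
c=optics.camera("top")
print("seat hole",cast(c,379,208,.05))
for n,x0,y0 in(("top",0,0),("side",180,150)):
    c=optics.camera(n);H=hsv(c);m=((H[...,0]<8)|(H[...,0]>172))&(H[...,1]>120);m[:170]=0
    for ce,a,b in blobs(m,20): print(n,ce,a,cast(c,*ce,.024))
plan([(.465,.053,.007,-20)])
cv2.imwrite("pics/s7.png",cv2.resize(c["color"][y0:y0+110,x0:x0+140,::-1],None,fx=4,fy=4,interpolation=cv2.INTER_CUBIC))
E
```

```text
seat hole [ 0.53040441 -0.30896738]
top [246.74418605 238.09302326] 43 [0.46374694 0.03028717]
side [218.2027972  207.92307692] 143 [0.45443672 0.04022371]
now [0.4664 0.0535 0.0472] -19.8 tilt [0.0018 0.0005] j7 -0.53
[-0.001, -0.001, 0.04, 0, 0, np.float64(0.0)] -> [0.465 0.053 0.007] -19.8
```

View pics/s7.png

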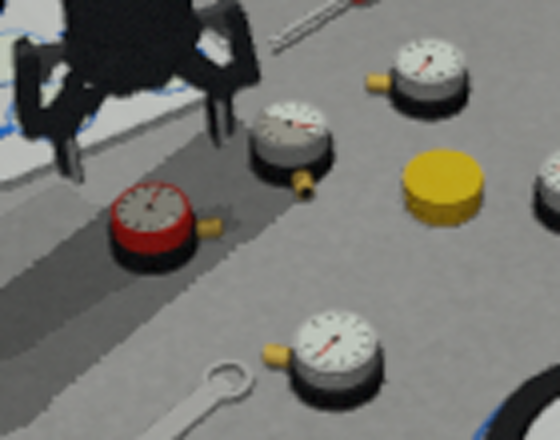

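Pads at (70,175) and (222,140) centre above the red dial (150,205).

Request:
jog_arm --pt "-0.001 -0.001 0.03 0 0 0 1" --pt "-0.001 -0.001 0.04 0 0 0 1" --pt "-0.001 -0.001 0.04 0 0 0 1"

```text
clock: 16.67
position: [0.4628, 0.0524, 0.0046]
ee_rot: [0.818, 0.575, -0.001, -0.001]
ft_force: [-0.9, -0.6, -0.0]
grip_width: 0.999
grasp_force: 0.0
```

Request:
jog_arm --pt "0 0 0 0 0 0 -1" --pt "0 0 0 0 0 0 -1" --pt "0 0 0 0 0 0 -1" --pt "0 0 0 0 0 0 -1" --pt "0 0 0 0 0 0 -1" --grip_force 60

```text
clock: 17.08
position: [0.4651, 0.0529, 0.0075]
ee_rot: [0.818, 0.575, 0.001, 0.0]
ft_force: [-4.4, -1.4, 12.0]
grip_width: 0.552
grasp_force: 59.5
```

Request:
jog_arm --pt "0 0 -0.03 0 0 0 -1" --pt "0 0 -0.06 0 0 0 -1" --pt "0 0 -0.09 0 0 0 -1" --pt "0 0 -0.09 0 0 0 -1" --pt "0 0 -0.09 0 0 0 -1"

```text
clock: 17.5
position: [0.4654, 0.053, 0.0977]
ee_rot: [0.818, 0.575, 0.002, 0.001]
ft_force: [-0.5, 1.3, -3.2]
grip_width: 0.552
grasp_force: 63.7
```

```bash
python3 - <<'E'
from plan import *
o=get_obs();print(o["grip_width"],o["grasp_force"])
plan([(.531,-.308,.1,7),(.531,-.308,.059,7)])
E
```

```text
0.5522421584000612 63.703590631484985
now [0.4654 0.053  0.0977] -19.8 tilt [0.0038 0.0012] j7 -0.54
[-0.159, 0.092, -0.001, 0, 0, np.float64(-0.23)] -> [ 0.498 -0.128  0.099] -6.6
[-0.175, 0.054, -0.001, 0, 0, np.float64(-0.24)] -> [ 0.531 -0.308  0.1  ] 7.1
[-0.0, -0.0, 0.041, 0, 0, np.float64(0.0)] -> [ 0.531 -0.308  0.059] 7.1
```

Request:
jog_arm --pt "-0.159 0.092 0 0 0 -0.23 -1" --pt "-0.159 0.092 0 0 0 -0.23 -1" --pt "-0.159 0.092 0 0 0 -0.23 -1" --pt "-0.159 0.092 0 0 0 -0.23 -1" --pt "-0.159 0.092 0 0 0 -0.23 -1"

```text
clock: 17.92
position: [0.4958, -0.1317, 0.0947]
ee_rot: [0.747, 0.664, -0.001, -0.0]
ft_force: [-0.0, 0.4, -2.3]
grip_width: 0.553
grasp_force: 63.6
```

Request:
jog_arm --pt "-0.175 0.054 0 0 0 -0.24 -1" --pt "-0.175 0.054 0 0 0 -0.24 -1" --pt "-0.175 0.054 0 0 0 -0.24 -1" --pt "-0.175 0.054 0 0 0 -0.24 -1" --pt "-0.175 0.054 0 0 0 -0.24 -1"

```text
clock: 18.33
position: [0.5287, -0.3124, 0.0942]
ee_rot: [0.663, 0.749, -0.001, -0.001]
ft_force: [0.1, -0.3, -3.5]
grip_width: 0.551
grasp_force: 63.5
```

Request:
jog_arm --pt "0 0 0.02 0 0 0 -1" --pt "0 0 0.02 0 0 0 -1" --pt "0 0 0.02 0 0 0 -1"

```text
clock: 18.58
position: [0.5287, -0.3074, 0.0735]
ee_rot: [0.662, 0.749, -0.001, -0.002]
ft_force: [0.6, 0.5, -2.9]
grip_width: 0.552
grasp_force: 63.5
```

```bash
python3 - <<'E'
from plan import *
o=get_obs();print(o["grip_width"],o["grasp_force"])
plan([(.531,-.308,.058,7)])
E
```

```text
0.5520056508667471 63.490551710128784
now [ 0.5287 -0.3074  0.0735] 7.1 tilt [-0.0043  0.002 ] j7 0.7
[-0.001, 0.002, 0.016, 0, 0, np.float64(0.0)] -> [ 0.531 -0.308  0.058] 7.1
```

Request:
jog_arm --pt "-0.001 0.002 0.008 0 0 0 -1" --pt "-0.001 0.002 0.015 0 0 0 -1" --pt "-0.001 0.002 0.015 0 0 0 -1" --pt "-0.001 0.002 0.015 0 0 0 -1"

```text
clock: 18.92
position: [0.5323, -0.3082, 0.0605]
ee_rot: [0.662, 0.75, -0.0, -0.0]
ft_force: [-0.0, -0.4, -1.6]
grip_width: 0.553
grasp_force: 63.5
```

Request:
jog_arm --pt "0 0 0 0 0 0 1" --pt "0 0 0 0 0 0 1" --pt "0 0 0 0 0 0 1" --pt "0 0 0 0 0 0 1" --pt "0 0 0 0 0 0 1"

```text
clock: 19.33
position: [0.5325, -0.309, 0.0612]
ee_rot: [0.662, 0.75, 0.0, 0.0]
ft_force: [0.6, -0.0, -0.4]
grip_width: 1.002
grasp_force: 0.0
```

Request:
jog_arm --pt "0 0 -0.08 0 0 0 1" --pt "0 0 -0.08 0 0 0 1" --pt "0 0 -0.08 0 0 0 1" --pt "0 0 -0.08 0 0 0 1" --pt "0 0 -0.08 0 0 0 1"

```text
clock: 19.75
position: [0.5323, -0.3088, 0.1408]
ee_rot: [0.662, 0.75, 0.0, 0.0]
ft_force: [0.5, 0.2, -0.9]
grip_width: 0.995
grasp_force: 0.0
```

```bash
python3 - <<'E'
from h import *
from workcell import optics
from plan import *
plan([(.392,-.319,.13,-86),(.392,-.319,.026,-86)])
c=optics.camera("side");x0,y0=270,180
cv2.imwrite("pics/s8.png",cv2.resize(c["color"][y0:y0+120,x0:x0+140,::-1],None,fx=4,fy=4,interpolation=cv2.INTER_CUBIC))
H=hsv(c);m=((H[...,0]<8)|(H[...,0]>172))&(H[...,1]>120);m[:170]=0
for ce,a,b in blobs(m,40): print(ce,a,"vs expected bezel",proj(c,[.531,-.308,.074]),proj(c,[.531,-.308,.082]))
E
```

```text
now [ 0.5323 -0.3088  0.1408] 7.1 tilt [0.0003 0.0002] j7 0.68
[0.002, -0.047, 0.004, 0, 0, np.float64(0.54)] -> [ 0.485 -0.313  0.137] -23.8
[-0.022, -0.041, 0.003, 0, 0, np.float64(0.54)] -> [ 0.439 -0.316  0.134] -54.8
[-0.04, -0.025, 0.004, 0, 0, np.float64(0.55)] -> [ 0.392 -0.319  0.13 ] -86.3
[0.0, 0.0, 0.104, 0, 0, np.float64(-0.0)] -> [ 0.392 -0.319  0.026] -86.3
[341.2039801 263.7761194] 201 vs expected bezel [341.61965648 259.97486462] [342.00638605 257.56802253]
```

View pics/s8.png

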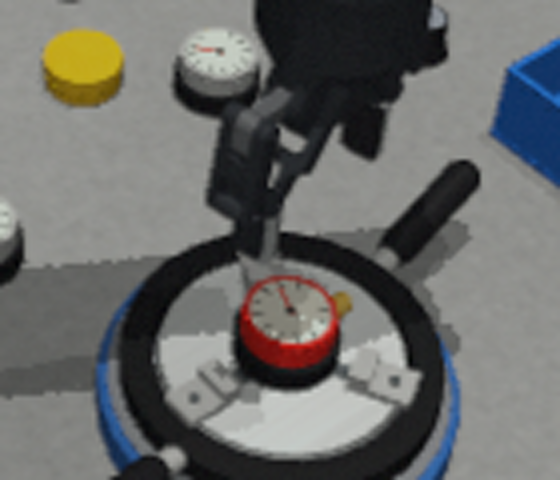

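Red stands upright on the seat (crop (287,315)), its port (342,303) between two jaws. Go to the handle.

Request:
jog_arm --pt "0.002 -0.047 0.004 0 0 0.54 1" --pt "0.002 -0.047 0.004 0 0 0.54 1" --pt "0.002 -0.047 0.004 0 0 0.54 1" --pt "0.002 -0.047 0.004 0 0 0.54 1" --pt "0.002 -0.047 0.004 0 0 0.54 1"

```text
clock: 20.22
position: [0.4846, -0.3123, 0.1355]
ee_rot: [0.84, 0.543, -0.001, -0.001]
ft_force: [-0.6, -0.3, 0.3]
grip_width: 1.003
grasp_force: 0.0
```

Request:
jog_arm --pt "-0.022 -0.041 0.003 0 0 0.54 1" --pt "-0.022 -0.041 0.003 0 0 0.54 1" --pt "-0.022 -0.041 0.003 0 0 0.54 1" --pt "-0.022 -0.041 0.003 0 0 0.54 1" --pt "-0.022 -0.041 0.003 0 0 0.54 1"

```text
clock: 20.63
position: [0.4382, -0.3159, 0.1327]
ee_rot: [0.954, 0.299, -0.001, -0.001]
ft_force: [0.3, 0.2, -0.4]
grip_width: 1.0
grasp_force: 0.0
```

Request:
jog_arm --pt "-0.04 -0.025 0.004 0 0 0.55 1" --pt "-0.04 -0.025 0.004 0 0 0.55 1" --pt "-0.04 -0.025 0.004 0 0 0.55 1" --pt "-0.04 -0.025 0.004 0 0 0.55 1" --pt "-0.04 -0.025 0.004 0 0 0.55 1"

```text
clock: 21.05
position: [0.3911, -0.3185, 0.1288]
ee_rot: [1.0, 0.029, -0.001, -0.0]
ft_force: [-0.4, 0.6, -0.0]
grip_width: 0.999
grasp_force: 0.0
```

Request:
jog_arm --pt "0 0 0.04 0 0 0 1" --pt "0 0 0.08 0 0 0 1" --pt "0 0 0.104 0 0 0 1" --pt "0 0 0.104 0 0 0 1"

```text
clock: 21.38
position: [0.3881, -0.3165, 0.0205]
ee_rot: [0.999, 0.032, -0.004, -0.002]
ft_force: [-0.9, 0.7, 0.5]
grip_width: 1.005
grasp_force: 0.0
```

Request:
jog_arm --pt "0 0 0 0 0 0 -1" --pt "0 0 0 0 0 0 -1" --pt "0 0 0 0 0 0 -1" --pt "0 0 0 0 0 0 -1" --pt "0 0 0 0 0 0 -1" --grip_force 50

```text
clock: 21.8
position: [0.3927, -0.3193, 0.027]
ee_rot: [0.999, 0.032, 0.001, 0.0]
ft_force: [0.8, 0.1, 0.0]
grip_width: 0.298
grasp_force: 0.0
```

Request:
jog_arm --pt "0 0 0 0 0 0 -1" --pt "0 0 0 0 0 0 -1" --pt "0 0 0 0 0 0 -1"

```text
clock: 22.05
position: [0.3927, -0.3193, 0.0271]
ee_rot: [0.999, 0.032, 0.001, 0.0]
ft_force: [-2.4, 1.9, 7.8]
grip_width: 0.245
grasp_force: 48.5
```

```bash
python3 - <<'E'
from arc import *
arc(-.72,3)
o=get_obs();print(o["ft_force"],o["grip_width"],o["grasp_force"])
E
```

```text
now [ 0.3927 -0.3193  0.0271] -86.3 j7 -0.73
ang -175.3 r 0.1388
[[0.0, -0.007, 0.048], [0.0, -0.013, 0.096], [0.001, -0.02, 0.144], [0.002, -0.027, 0.192], [0.003, -0.033, 0.24]]
[[0.0, -0.007, 0.048], [0.0, -0.013, 0.096], [0.001, -0.02, 0.144], [0.002, -0.027, 0.192], [0.003, -0.033, 0.24]]
[[0.0, -0.007, 0.048], [0.0, -0.013, 0.096], [0.001, -0.02, 0.144], [0.002, -0.027, 0.192], [0.003, -0.033, 0.24]]
[-2.41587596  1.90995569  7.81434465] 0.24457676020757438 48.51637244224548
```

Request:
jog_arm --pt "0 -0.007 0 0 0 0.048 -1" --pt "0 -0.013 0 0 0 0.096 -1" --pt "0.001 -0.02 0 0 0 0.144 -1" --pt "0.002 -0.027 0 0 0 0.192 -1" --pt "0.004 -0.033 0 0 0 0.24 -1"

```text
clock: 22.47
position: [0.3941, -0.2868, 0.0271]
ee_rot: [0.996, -0.089, 0.001, 0.001]
ft_force: [-5.1, -3.3, 10.4]
grip_width: 0.24
grasp_force: 51.0
```

Request:
jog_arm --pt "0 -0.007 0 0 0 0.048 -1" --pt "0 -0.013 0 0 0 0.096 -1" --pt "0.001 -0.02 0 0 0 0.144 -1" --pt "0.002 -0.027 0 0 0 0.192 -1" --pt "0.004 -0.033 0 0 0 0.24 -1"

```text
clock: 22.88
position: [0.4034, -0.2548, 0.027]
ee_rot: [0.978, -0.208, 0.0, 0.0]
ft_force: [-8.4, -1.6, 15.0]
grip_width: 0.237
grasp_force: 51.3
```

Request:
jog_arm --pt "0 -0.007 0 0 0 0.048 -1" --pt "0 -0.013 0 0 0 0.096 -1" --pt "0.001 -0.02 0 0 0 0.144 -1" --pt "0.002 -0.027 0 0 0 0.192 -1" --pt "0.004 -0.033 0 0 0 0.24 -1"

```text
clock: 23.3
position: [0.4202, -0.2259, 0.027]
ee_rot: [0.946, -0.323, -0.0, -0.0]
ft_force: [-10.5, 1.0, 18.4]
grip_width: 0.238
grasp_force: 51.5
```

```bash
python3 - <<'E'
from arc import *
arc(-.06,1)
o=get_obs();print(o["ft_force"],o["torque"],o["grip_width"],o["grasp_force"])
E
```

```text
now [ 0.4202 -0.2259  0.027 ] -127.7 j7 -1.65
ang 143.5 r 0.1379
[[-0.0, -0.002, 0.012], [-0.0, -0.003, 0.024], [-0.0, -0.005, 0.036], [0.0, -0.007, 0.048], [0.0, -0.008, 0.06]]
[-10.54813864   1.01262796  18.35725048] [0.15374013 2.20924826 0.23655262] 0.23795123548898453 51.46630525588989
```

Request:
jog_arm --pt "0 -0.003 0 0 0 0.02 -1" --pt "0 -0.006 0 0 0 0.04 -1" --pt "0 -0.008 0 0 0 0.06 -1" --pt "0 -0.008 0 0 0 0.06 -1"

```text
clock: 23.63
position: [0.4255, -0.2193, 0.0271]
ee_rot: [0.936, -0.351, 0.0, -0.0]
ft_force: [-5.8, 0.7, 14.9]
grip_width: 0.239
grasp_force: 51.0
```

Request:
jog_arm --pt "0 -0.003 0 0 0 0.02 -1" --pt "0 -0.003 0 0 0 0.02 -1" --pt "0 -0.003 0 0 0 0.02 -1"

```text
clock: 23.88
position: [0.4273, -0.2172, 0.0271]
ee_rot: [0.933, -0.36, 0.0, -0.0]
ft_force: [-7.3, 0.5, 15.0]
grip_width: 0.242
grasp_force: 51.0
```

```bash
python3 - <<'E'
from arc import *
arc(-.06,1)
o=get_obs();print(o["ft_force"],o["torque"],o["grip_width"],o["grasp_force"])
E
```

```text
now [ 0.4273 -0.2172  0.0271] -132.2 j7 -1.74
ang 138.8 r 0.1378
[[-0.0, -0.002, 0.012], [-0.0, -0.003, 0.024], [0.0, -0.005, 0.036], [0.0, -0.007, 0.048], [0.0, -0.008, 0.06]]
[-7.29650732  0.47035245 14.99984664] [0.15560578 1.42965387 0.01422927] 0.24181250464612836 50.952975153923035
```

Request:
jog_arm --pt "0 -0.003 0 0 0 0.02 -1" --pt "0 -0.003 0 0 0 0.02 -1" --pt "0 -0.003 0 0 0 0.02 -1"

```text
clock: 24.13
position: [0.429, -0.2154, 0.027]
ee_rot: [0.929, -0.369, -0.0, -0.0]
ft_force: [-7.9, -1.1, 15.9]
grip_width: 0.233
grasp_force: 51.1
```

Request:
jog_arm --pt "0 -0.003 0 0 0 0.02 -1" --pt "0 -0.003 0 0 0 0.02 -1" --pt "0 -0.003 0 0 0 0.02 -1"

```text
clock: 24.38
position: [0.4307, -0.2136, 0.027]
ee_rot: [0.926, -0.378, -0.0, 0.0]
ft_force: [-10.6, -2.3, 17.7]
grip_width: 0.235
grasp_force: 51.4
```

```bash
python3 - <<'E'
from arc import *
arc(-.06,1)
o=get_obs();print(o["ft_force"],o["torque"],o["grip_width"],o["grasp_force"])
E
```

```text
now [ 0.4307 -0.2136  0.027 ] -134.5 j7 -1.79
ang 136.7 r 0.1378
[[-0.0, -0.002, 0.012], [-0.0, -0.003, 0.024], [-0.0, -0.005, 0.036], [0.0, -0.007, 0.048], [0.0, -0.008, 0.06]]
[-10.57825468  -2.3453281   17.72599478] [-0.4605245   2.09767919  0.17964349] 0.23543731292168618 51.406139731407166
```

Request:
jog_arm --pt "0 -0.003 0 0 0 0.02 -1" --pt "0 -0.003 0 0 0 0.02 -1" --pt "0 -0.003 0 0 0 0.02 -1"

```text
clock: 24.63
position: [0.4323, -0.2119, 0.027]
ee_rot: [0.922, -0.388, -0.0, 0.001]
ft_force: [-11.5, -3.0, 18.6]
grip_width: 0.236
grasp_force: 51.7
```

Request:
jog_arm --pt "0 -0.002 0 0 0 0.015 -1" --pt "0 -0.002 0 0 0 0.015 -1" --pt "0 -0.002 0 0 0 0.015 -1"

```text
clock: 24.88
position: [0.4334, -0.2108, 0.027]
ee_rot: [0.919, -0.395, -0.001, 0.001]
ft_force: [-14.7, -4.4, 19.8]
grip_width: 0.237
grasp_force: 52.2
```

```bash
python3 - <<'E'
from arc import *
arc(-.06,1)
o=get_obs();f=o["ft_force"];a=np.radians(135);print(f,f[0]*np.sin(a)-f[1]*np.cos(a),o["grip_width"],o["grasp_force"])
E
```

```text
now [ 0.4334 -0.2108  0.027 ] -136.5 j7 -1.83
ang 135.1 r 0.1377
[[-0.0, -0.002, 0.012], [-0.0, -0.003, 0.024], [-0.0, -0.005, 0.036], [-0.0, -0.007, 0.048], [0.0, -0.008, 0.06]]
[-14.70405506  -4.44441964  19.83191833] -13.540016311572428 0.23749217200772121 52.24695324897766
```

Request:
jog_arm --pt "0 -0.003 0 0 0 0.02 -1" --pt "0 -0.003 0 0 0 0.02 -1" --pt "0 -0.003 0 0 0 0.02 -1"

```text
clock: 25.13
position: [0.4352, -0.209, 0.027]
ee_rot: [0.915, -0.404, -0.001, 0.001]
ft_force: [-14.6, -5.2, 21.2]
grip_width: 0.238
grasp_force: 52.6
```

Request:
jog_arm --pt "0 -0.002 0 0 0 0.015 -1" --pt "0 -0.002 0 0 0 0.015 -1" --pt "0 -0.002 0 0 0 0.015 -1"

```text
clock: 25.38
position: [0.4362, -0.208, 0.027]
ee_rot: [0.912, -0.411, -0.001, 0.001]
ft_force: [-17.0, -6.5, 22.5]
grip_width: 0.236
grasp_force: 53.2
```

```bash
python3 - <<'E'
from arc import *
arc(-.06,1)
o=get_obs();f=o["ft_force"];a=np.radians(134);print(f,f[0]*np.sin(a)-f[1]*np.cos(a),o["grip_width"],o["grasp_force"])
E
```

```text
now [ 0.4362 -0.208   0.027 ] -138.5 j7 -1.87
ang 133.5 r 0.1377
[[-0.0, -0.002, 0.012], [-0.0, -0.003, 0.024], [-0.0, -0.005, 0.036], [-0.0, -0.007, 0.048], [-0.0, -0.008, 0.06]]
[-17.00594486  -6.53545233  22.50017154] -16.772959643180087 0.2363125238929461 53.24446141719818
```

Request:
jog_arm --pt "0 0 0 0 0 0 1" --pt "0 0 0 0 0 0 1" --pt "0 0 0 0 0 0 1" --pt "0 0 0 0 0 0 1" --pt "0 0 0 0 0 0 1"

```text
clock: 25.8
position: [0.439, -0.205, 0.0261]
ee_rot: [0.912, -0.41, 0.0, -0.0]
ft_force: [-0.8, 0.7, 0.7]
grip_width: 0.927
grasp_force: 0.0
```

Request:
jog_arm --pt "0 0 -0.08 0 0 0 1" --pt "0 0 -0.08 0 0 0 1" --pt "0 0 -0.08 0 0 0 1" --pt "0 0 -0.08 0 0 0 1" --pt "0 0 -0.08 0 0 0 1"

```text
clock: 26.22
position: [0.4387, -0.2049, 0.1058]
ee_rot: [0.912, -0.41, 0.0, -0.0]
ft_force: [-0.2, -0.7, 0.5]
grip_width: 1.002
grasp_force: 0.0
```

```bash
python3 - <<'E'
from h import *
from workcell import optics
from plan import *
c=optics.camera("top");cv2.imwrite("pics/t9.png",c["color"][:,:,::-1])
for g in gauges(c,0): 
    if g[4] : print(0,*g)
for g in gauges(c,.05): 
    if g[4] and abs(g[3][1]+.308)<.05 : print("seat",*g)
H=hsv(c);br=(H[...,0]>10)&(H[...,0]<28)&(H[...,1]>110)&(H[...,2]>60)
for ce,a,_ in blobs(br,3): 
    if ce[0]<200 and ce[1]>150: print("brass",ce,a,cast(c,*ce,.0145))
s=optics.camera("side");cv2.imwrite("pics/s9.png",cv2.resize(s["color"][130:330,130:430,::-1],None,fx=2.6,fy=2.6,interpolation=cv2.INTER_CUBIC))
plan([(.479,-.114,.1,-56),(.479,-.114,.007,-56)])
E
```

```text
0 [239.5 147.8] 187 184 [0.7033 0.0464] [(np.float64(0.036), np.float64(134.892), np.float64(29.0))]
0 [297.1 148.5] 206 200 [ 0.697  -0.1064] [(np.float64(0.037), np.float64(56.099), np.float64(23.0))]
0 [384.1 194.5] 506 648 [ 0.5678 -0.3274] [(np.float64(0.01), np.float64(25.489), np.float64(22.0))]
0 [235.6 192. ] 207 198 [0.5845 0.0576] [(np.float64(0.034), np.float64(-117.151), np.float64(31.0))]
0 [458.1 215.9] 210 198 [ 0.5077 -0.5115] [(np.float64(0.036), np.float64(77.52), np.float64(23.0))]
0 [298.3 229.1] 93 87 [ 0.4832 -0.1037] [(np.float64(0.03), np.float64(140.958), np.float64(29.0))]
0 [452.9 264.6] 206 196 [ 0.3848 -0.4893] [(np.float64(0.008), np.float64(64.39), np.float64(216.0)), (np.float64(0.032), np.float64(-110.969), np.float64(3.0))]
seat [384.1 194.5] 506 648 [ 0.5592 -0.317 ] [(np.float64(0.01), np.float64(23.929), np.float64(22.0))]
brass [124.75 238.  ] 24 [0.4719952  0.35429059]
now [ 0.438 -0.205  0.105] -138.4 tilt [-0.0016  0.0005] j7 -1.97
[-0.014, -0.03, 0.002, 0, 0, np.float64(-0.48)] -> [ 0.451 -0.175  0.103] -110.9
[0.002, -0.033, 0.001, 0, 0, np.float64(-0.48)] -> [ 0.465 -0.144  0.102] -83.4
[0.018, -0.029, 0.002, 0, 0, np.float64(-0.48)] -> [ 0.479 -0.114  0.1  ] -55.9
[-0.0, 0.0, 0.093, 0, 0, np.float64(0.0)] -> [ 0.479 -0.114  0.007] -55.9
```

View pics/s9.png

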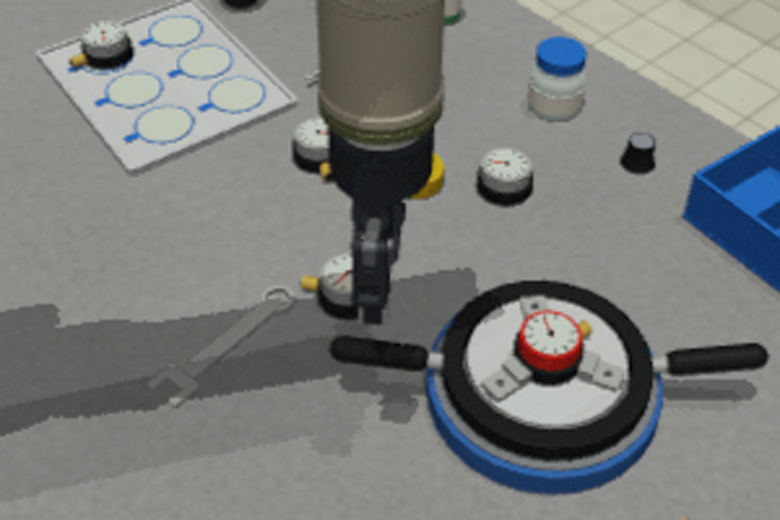

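Red is clamped by all three jaws (view (550,340)). G0's port lies along its blue bar at (78,62). Next D, at (340,285).

Request:
jog_arm --pt "-0.014 -0.03 0.002 0 0 -0.48 1" --pt "-0.014 -0.03 0.002 0 0 -0.48 1" --pt "-0.014 -0.03 0.002 0 0 -0.48 1" --pt "-0.014 -0.03 0.002 0 0 -0.48 1" --pt "-0.014 -0.03 0.002 0 0 -0.48 1"

```text
clock: 26.73
position: [0.451, -0.1748, 0.1028]
ee_rot: [0.984, -0.179, -0.001, 0.0]
ft_force: [0.3, 1.0, -0.2]
grip_width: 1.0
grasp_force: 0.0
```

Request:
jog_arm --pt "0.002 -0.033 0.001 0 0 -0.48 1" --pt "0.002 -0.033 0.001 0 0 -0.48 1" --pt "0.002 -0.033 0.001 0 0 -0.48 1" --pt "0.002 -0.033 0.001 0 0 -0.48 1" --pt "0.002 -0.033 0.001 0 0 -0.48 1"

```text
clock: 27.15
position: [0.4649, -0.1448, 0.1021]
ee_rot: [0.998, 0.058, -0.001, -0.0]
ft_force: [0.8, 0.2, -0.4]
grip_width: 1.001
grasp_force: 0.0
```

Request:
jog_arm --pt "0.018 -0.029 0.002 0 0 -0.48 1" --pt "0.018 -0.029 0.002 0 0 -0.48 1" --pt "0.018 -0.029 0.002 0 0 -0.48 1" --pt "0.018 -0.029 0.002 0 0 -0.48 1" --pt "0.018 -0.029 0.002 0 0 -0.48 1"

```text
clock: 27.57
position: [0.4796, -0.1141, 0.1003]
ee_rot: [0.956, 0.292, -0.0, -0.0]
ft_force: [-0.7, 0.3, -0.3]
grip_width: 1.001
grasp_force: 0.0
```

Request:
jog_arm --pt "0 0 0.035 0 0 0 1" --pt "0 0 0.06 0 0 0 1" --pt "0 0 0.06 0 0 0 1" --pt "0 0 0.06 0 0 0 1"

```text
clock: 27.9
position: [0.4788, -0.1143, 0.0403]
ee_rot: [0.957, 0.29, -0.002, -0.0]
ft_force: [-0.0, -0.2, 1.1]
grip_width: 0.999
grasp_force: 0.0
```

```bash
cat > chk.py <<'E'
import sys
from h import *
from workcell import optics
from plan import *
def chk(cen,zb=0.):
    """nearest steel dials, side + top views, and remaining distance"""
    for n in("side","top"):
        c=optics.camera(n);q=proj(c,[*cen,zb+.032]);print(n,"expect",q.round(1),[ (g[0].tolist(),g[1],g[3].tolist()) for g in gauges(c,zb) if np.linalg.norm(g[0]-q)<16])
    o=get_obs();print(o["position"].round(4),"grip",o["grip_width"].round(3),o["grasp_force"].round(1),o["ft_force"].round(1))
E
python3 - <<'E'
from chk import *
chk((.479,-.114))
plan([(.479,-.114,.007,-56)])
E
```

```text
side expect [264.4 234.6] []
top expect [302.3 230.7] []Traceback (most recent call last):
  File "<stdin>", line 2, in <module>
  File "chk.py", line 9, in chk
    o=get_obs();print(o["position"].round(4),"grip",o["grip_width"].round(3),o["grasp_force"].round(1),o["ft_force"].round(1))
                                                    ^^^^^^^^^^^^^^^^^^^^^
AttributeError: 'float' object has no attribute 'round'
```

Request:
jog_arm --pt "0 0 0.025 0 0 0 1" --pt "0 0 0.034 0 0 0 1" --pt "0 0 0.034 0 0 0 1"

```text
clock: 28.25
position: [0.4791, -0.1139, 0.0062]
ee_rot: [0.956, 0.292, -0.001, -0.0]
ft_force: [-1.2, -0.1, 0.1]
grip_width: 1.003
grasp_force: 0.0
```

Request:
jog_arm --pt "0 0 0 0 0 0 -1" --pt "0 0 0 0 0 0 -1" --pt "0 0 0 0 0 0 -1" --pt "0 0 0 0 0 0 -1" --pt "0 0 0 0 0 0 -1" --grip_force 60

```text
clock: 28.67
position: [0.4807, -0.114, 0.0084]
ee_rot: [0.956, 0.293, 0.001, -0.0]
ft_force: [-6.1, 2.7, 14.7]
grip_width: 0.549
grasp_force: 59.3
```

Request:
jog_arm --pt "0 0 -0.035 0 0 0 -1" --pt "0 0 -0.07 0 0 0 -1" --pt "0 0 -0.07 0 0 0 -1" --pt "0 0 -0.07 0 0 0 -1"

```text
clock: 29.0
position: [0.4814, -0.114, 0.0788]
ee_rot: [0.956, 0.293, 0.002, 0.0]
ft_force: [0.8, -0.3, -2.9]
grip_width: 0.551
grasp_force: 63.8
```

```bash
sed -i 's/o\["grip_width"\].round(3),o\["grasp_force"\].round(1)/round(o["grip_width"],3),round(o["grasp_force"],1)/' chk.py; python3 - <<'E'
from plan import *
plan([(.494,.2785,.075,-6.4),(.494,.2785,.015,-6.4)])
E
```

```text
now [ 0.4814 -0.114   0.0788] -55.9 tilt [0.0043 0.0007] j7 -0.73
[0.115, -0.159, 0.002, 0, 0, np.float64(-0.43)] -> [0.488 0.082 0.077] -31.3
[0.171, -0.096, 0.002, 0, 0, np.float64(-0.43)] -> [0.494 0.278 0.075] -6.6
[0.0, -0.0, 0.06, 0, 0, np.float64(-0.0)] -> [0.494 0.278 0.015] -6.6
```

Request:
jog_arm --pt "0.115 -0.159 0.002 0 0 -0.43 -1" --pt "0.115 -0.159 0.002 0 0 -0.43 -1" --pt "0.115 -0.159 0.002 0 0 -0.43 -1" --pt "0.115 -0.159 0.002 0 0 -0.43 -1" --pt "0.115 -0.159 0.002 0 0 -0.43 -1"

```text
clock: 29.42
position: [0.4847, 0.086, 0.0737]
ee_rot: [0.87, 0.493, -0.001, -0.001]
ft_force: [0.8, -0.3, -3.0]
grip_width: 0.55
grasp_force: 63.6
```

Request:
jog_arm --pt "0.171 -0.096 0.002 0 0 -0.43 -1" --pt "0.171 -0.096 0.002 0 0 -0.43 -1" --pt "0.171 -0.096 0.002 0 0 -0.43 -1" --pt "0.171 -0.096 0.002 0 0 -0.43 -1" --pt "0.171 -0.096 0.002 0 0 -0.43 -1"

```text
clock: 29.83
position: [0.491, 0.2821, 0.0714]
ee_rot: [0.745, 0.668, -0.001, -0.001]
ft_force: [0.7, -0.1, -2.2]
grip_width: 0.545
grasp_force: 63.6
```

Request:
jog_arm --pt "0 0 0.03 0 0 0 -1" --pt "0 0 0.03 0 0 0 -1" --pt "0 0 0.03 0 0 0 -1"

```text
clock: 30.08
position: [0.491, 0.2767, 0.0405]
ee_rot: [0.747, 0.665, -0.003, -0.0]
ft_force: [0.0, 0.2, -2.3]
grip_width: 0.551
grasp_force: 63.5
```

```bash
python3 - <<'E'
from plan import *
o=get_obs();print(o["grip_width"],o["grasp_force"])
plan([(.494,.2785,.015,-6.4)])
E
```

```text
0.5514106987720975 63.48270535469055
now [0.491  0.2767 0.0405] -6.6 tilt [-0.0044 -0.0034] j7 -0.65
[0.002, 0.003, 0.026, 0, 0, np.float64(-0.0)] -> [0.494 0.278 0.015] -6.6
```

Request:
jog_arm --pt "0.001 0.001 0.015 0 0 0 -1" --pt "0.001 0.001 0.026 0 0 0 -1" --pt "0.001 0.001 0.026 0 0 0 -1" --pt "0.001 0.001 0.026 0 0 0 -1"

```text
clock: 30.42
position: [0.4937, 0.278, 0.0168]
ee_rot: [0.747, 0.665, -0.001, -0.0]
ft_force: [1.1, -0.3, -1.8]
grip_width: 0.546
grasp_force: 63.6
```

Request:
jog_arm --pt "0 0 0 0 0 0 0.6" --pt "0 0 0 0 0 0 0.6" --pt "0 0 0 0 0 0 0.6" --pt "0 0 0 0 0 0 0.6"

```text
clock: 30.75
position: [0.4944, 0.2792, 0.0177]
ee_rot: [0.747, 0.665, 0.001, 0.0]
ft_force: [0.1, 0.3, 0.8]
grip_width: 0.806
grasp_force: 0.0
```

Request:
jog_arm --pt "0 0 -0.07 0 0 0 0.6" --pt "0 0 -0.07 0 0 0 0.6" --pt "0 0 -0.07 0 0 0 0.6" --pt "0 0 -0.07 0 0 0 0.6"

```text
clock: 31.08
position: [0.4952, 0.2798, 0.0891]
ee_rot: [0.747, 0.665, 0.002, 0.0]
ft_force: [0.0, -0.3, -1.1]
grip_width: 0.802
grasp_force: 0.0
```

```bash
python3 - <<'E'
from plan import *
plan([(.5845,.0575,.085,62.6),(.5845,.0575,.01,62.6)])
E
```

```text
now [0.4952 0.2798 0.0891] -6.6 tilt [0.0034 0.0027] j7 -0.66
[-0.07, 0.038, 0.001, 0, 0, np.float64(-0.4)] -> [0.525 0.206 0.088] 16.3
[-0.08, 0.008, 0.002, 0, 0, np.float64(-0.4)] -> [0.555 0.131 0.086] 39.2
[-0.076, -0.024, 0.001, 0, 0, np.float64(-0.41)] -> [0.584 0.057 0.085] 62.7
[-0.0, 0.0, 0.075, 0, 0, np.float64(0.0)] -> [0.584 0.057 0.01 ] 62.7
```

Request:
jog_arm --pt "-0.07 0.038 0 0 0 -0.4 1" --pt "-0.07 0.038 0 0 0 -0.4 1" --pt "-0.07 0.038 0 0 0 -0.4 1" --pt "-0.07 0.038 0 0 0 -0.4 1" --pt "-0.07 0.038 0 0 0 -0.4 1"

```text
clock: 31.5
position: [0.5233, 0.2039, 0.086]
ee_rot: [0.6, 0.8, -0.001, -0.0]
ft_force: [-0.9, 0.1, -0.4]
grip_width: 0.999
grasp_force: 0.0
```

```bash
python3 - <<'E'
from h import *
from workcell import optics
from plan import *
c=optics.camera("top")
for g in gauges(c,0): 
    if g[4] and g[0][0]<330 and g[0][1]>120: print(*g)
plan([(.5845,.0575,.085,62.6),(.5845,.0575,.01,62.6)])
E
```

```text
[239.6 147.9] 219 206 [0.7029 0.0462] [(np.float64(0.035), np.float64(134.201), np.float64(29.0))]
[297.1 148.6] 235 222 [ 0.6967 -0.1063] [(np.float64(0.037), np.float64(56.214), np.float64(22.0))]
[235.8 192. ] 227 213 [0.5843 0.0571] [(np.float64(0.034), np.float64(-117.297), np.float64(31.0))]
now [0.5231 0.2047 0.0861] 16.2 tilt [-0.0013 -0.0003] j7 -0.13
[-0.079, 0.009, 0.001, 0, 0, np.float64(-0.41)] -> [0.554 0.131 0.085] 39.7
[-0.077, -0.023, 0.0, 0, 0, np.float64(-0.4)] -> [0.585 0.057 0.085] 62.6
[0.001, -0.0, 0.075, 0, 0, np.float64(-0.0)] -> [0.584 0.058 0.01 ] 62.6
```

Request:
jog_arm --pt "-0.079 0.009 0 0 0 -0.41 1" --pt "-0.079 0.009 0 0 0 -0.41 1" --pt "-0.079 0.009 0 0 0 -0.41 1" --pt "-0.079 0.009 0 0 0 -0.41 1" --pt "-0.079 0.009 0 0 0 -0.41 1"

```text
clock: 31.97
position: [0.5541, 0.1315, 0.0863]
ee_rot: [0.424, 0.905, -0.0, -0.0]
ft_force: [-0.4, 0.5, -1.2]
grip_width: 0.998
grasp_force: 0.0
```

Request:
jog_arm --pt "-0.077 -0.023 0 0 0 -0.4 1" --pt "-0.077 -0.023 0 0 0 -0.4 1" --pt "-0.077 -0.023 0 0 0 -0.4 1" --pt "-0.077 -0.023 0 0 0 -0.4 1" --pt "-0.077 -0.023 0 0 0 -0.4 1"

```text
clock: 32.38
position: [0.5857, 0.0581, 0.0864]
ee_rot: [0.237, 0.972, 0.0, -0.0]
ft_force: [-0.0, 0.6, -0.0]
grip_width: 1.002
grasp_force: 0.0
```

Request:
jog_arm --pt "0.001 0 0.035 0 0 0 1" --pt "0.001 0 0.065 0 0 0 1" --pt "0.001 0 0.075 0 0 0 1" --pt "0.001 0 0.075 0 0 0 1"

```text
clock: 32.72
position: [0.5826, 0.0592, 0.0091]
ee_rot: [0.237, 0.972, -0.001, -0.003]
ft_force: [0.1, -0.3, 0.1]
grip_width: 1.002
grasp_force: 0.0
```

Request:
jog_arm --pt "0 0 0 0 0 0 -1" --pt "0 0 0 0 0 0 -1" --pt "0 0 0 0 0 0 -1" --pt "0 0 0 0 0 0 -1" --pt "0 0 0 0 0 0 -1" --grip_force 60

```text
clock: 33.13
position: [0.5864, 0.0584, 0.0145]
ee_rot: [0.236, 0.972, 0.001, 0.001]
ft_force: [-4.2, -0.9, 11.6]
grip_width: 0.53
grasp_force: 59.4
```

Request:
jog_arm --pt "0 0 -0.035 0 0 0 -1" --pt "0 0 -0.06 0 0 0 -1" --pt "0 0 -0.06 0 0 0 -1" --pt "0 0 -0.06 0 0 0 -1"

```text
clock: 33.47
position: [0.5864, 0.0585, 0.0741]
ee_rot: [0.236, 0.972, 0.001, 0.002]
ft_force: [0.2, 0.4, -4.0]
grip_width: 0.527
grasp_force: 61.5
```

```bash
python3 - <<'E'
from plan import *
plan([(.485,.205,.07,-6.4),(.485,.205,.017,-6.4)])
E
```

```text
now [0.5864 0.0585 0.0741] 62.7 tilt [0.0039 0.001 ] j7 0.96
[0.052, 0.028, 0.001, 0, 0, np.float64(0.4)] -> [0.553 0.107 0.073] 39.7
[0.059, 0.005, 0.002, 0, 0, np.float64(0.4)] -> [0.519 0.156 0.071] 16.8
[0.057, -0.018, 0.001, 0, 0, np.float64(0.41)] -> [0.485 0.205 0.07 ] -6.7
[-0.0, -0.0, 0.053, 0, 0, np.float64(-0.0)] -> [0.485 0.205 0.017] -6.7
```

Request:
jog_arm --pt "0.052 0.028 0.001 0 0 0.4 -1" --pt "0.052 0.028 0.001 0 0 0.4 -1" --pt "0.052 0.028 0.001 0 0 0.4 -1" --pt "0.052 0.028 0.001 0 0 0.4 -1" --pt "0.052 0.028 0.001 0 0 0.4 -1" --grip_force 70

```text
clock: 33.88
position: [0.5511, 0.1074, 0.0704]
ee_rot: [0.425, 0.905, -0.0, -0.0]
ft_force: [0.9, 0.2, 1.0]
grip_width: -0.001
grasp_force: 0.0
```

Request:
jog_arm --pt "0.059 0.005 0.002 0 0 0.4 -1" --pt "0.059 0.005 0.002 0 0 0.4 -1" --pt "0.059 0.005 0.002 0 0 0.4 -1" --pt "0.059 0.005 0.002 0 0 0.4 -1" --pt "0.059 0.005 0.002 0 0 0.4 -1"

```text
clock: 34.3
position: [0.5175, 0.1557, 0.0685]
ee_rot: [0.596, 0.803, -0.0, -0.0]
ft_force: [-1.5, 0.3, 0.5]
grip_width: -0.004
grasp_force: 0.0
```

Request:
jog_arm --pt "0.057 -0.018 0.001 0 0 0.41 -1" --pt "0.057 -0.018 0.001 0 0 0.41 -1" --pt "0.057 -0.018 0.001 0 0 0.41 -1" --pt "0.057 -0.018 0.001 0 0 0.41 -1" --pt "0.057 -0.018 0.001 0 0 0.41 -1"

```text
clock: 34.72
position: [0.484, 0.2048, 0.0677]
ee_rot: [0.747, 0.665, -0.0, 0.0]
ft_force: [0.1, -0.3, -0.4]
grip_width: 0.003
grasp_force: 0.0
```

Request:
jog_arm --pt "0 0 0.02 0 0 0 -1" --pt "0 0 0.02 0 0 0 -1" --pt "0 0 0.02 0 0 0 -1"

```text
clock: 34.97
position: [0.4836, 0.204, 0.0472]
ee_rot: [0.746, 0.666, -0.001, -0.0]
ft_force: [0.2, 0.6, 0.5]
grip_width: -0.0
grasp_force: 0.0
```

```bash
python3 - <<'E'
from h import *
from workcell import optics
from plan import *
o=get_obs();print(o["grip_width"],o["grasp_force"])
plan([(.485,.205,.022,-6.4)])
s=optics.camera("side");cv2.imwrite("pics/s10.png",cv2.resize(s["color"][80:230,110:310,::-1],None,fx=3.5,fy=3.5,interpolation=cv2.INTER_CUBIC))
E
```

```text
-0.00024099044423791952 0.0
now [0.4836 0.204  0.0472] -6.5 tilt [-0.0019 -0.0012] j7 -0.54
[0.001, 0.001, 0.025, 0, 0, np.float64(-0.0)] -> [0.485 0.205 0.022] -6.5
```

View pics/s10.png

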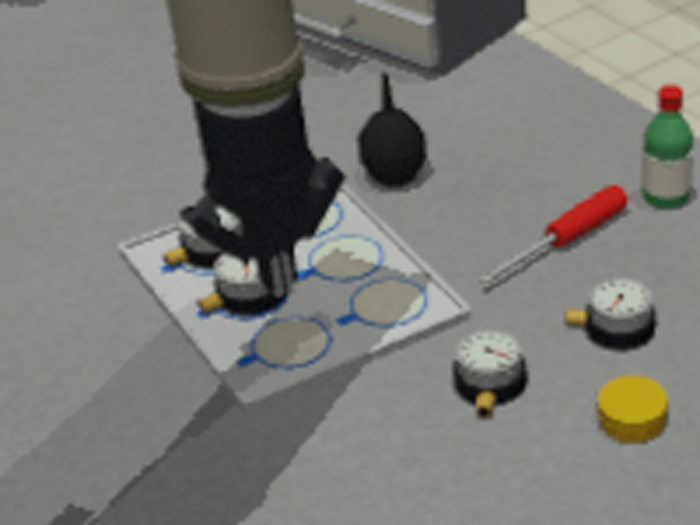

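The grip slackened just after lift-off. C stands upright near its old spot (view (490,360)), nothing is disturbed. Re-measure it.

Request:
jog_arm --pt "0 0 -0.045 0 0 0 1" --pt "0 0 -0.045 0 0 0 1" --pt "0 0 -0.045 0 0 0 1" --pt "0 0 -0.045 0 0 0 1" --pt "0 0 -0.045 0 0 0 1"

```text
clock: 35.43
position: [0.484, 0.2047, 0.0928]
ee_rot: [0.747, 0.665, -0.0, -0.0]
ft_force: [-0.4, -0.7, -0.1]
grip_width: 0.708
grasp_force: 0.0
```

```bash
python3 - <<'E'
from h import *
from workcell import optics
from plan import *
c=optics.camera("top")
for g in gauges(c,0): 
    if g[4] and g[0][0]<330 and g[0][1]>120: print(*g)
g=min(gauges(c,0),key=lambda g:np.linalg.norm(g[3]-[.585,.057]));p=g[3];port=g[4][0][1];th=-6.4-(173.6-port-360)
print(p,port,th)
plan([(*p,.09,th),(*p,.008,th)])
E
```

```text
[239.6 147.9] 219 206 [0.703  0.0462] [(np.float64(0.036), np.float64(134.101), np.float64(30.0))]
[297.  148.5] 231 216 [ 0.6968 -0.1061] [(np.float64(0.037), np.float64(56.152), np.float64(22.0))]
[232.6 193.4] 240 229 [0.581  0.0655] [(np.float64(0.036), np.float64(-135.658), np.float64(33.0))]
[0.581  0.0655] -135.658 44.34200000000002
now [0.4837 0.2046 0.0925] -6.6 tilt [-0.0007 -0.0003] j7 -0.56
[-0.063, 0.056, 0.001, 0, 0, np.float64(-0.44)] -> [0.532 0.136 0.091] 18.6
[-0.082, 0.024, 0.001, 0, 0, np.float64(-0.45)] -> [0.581 0.066 0.09 ] 44.4
[-0.0, 0.0, 0.082, 0, 0, np.float64(0.0)] -> [0.581 0.066 0.008] 44.4
```

Request:
jog_arm --pt "-0.063 0.056 0.001 0 0 -0.44 1" --pt "-0.063 0.056 0.001 0 0 -0.44 1" --pt "-0.063 0.056 0.001 0 0 -0.44 1" --pt "-0.063 0.056 0.001 0 0 -0.44 1" --pt "-0.063 0.056 0.001 0 0 -0.44 1"

```text
clock: 35.9
position: [0.5324, 0.1345, 0.0911]
ee_rot: [0.583, 0.813, -0.001, -0.0]
ft_force: [-0.5, 0.6, -0.5]
grip_width: 0.997
grasp_force: 0.0
```

Request:
jog_arm --pt "-0.082 0.024 0.001 0 0 -0.45 1" --pt "-0.082 0.024 0.001 0 0 -0.45 1" --pt "-0.082 0.024 0.001 0 0 -0.45 1" --pt "-0.082 0.024 0.001 0 0 -0.45 1" --pt "-0.082 0.024 0.001 0 0 -0.45 1"

```text
clock: 36.32
position: [0.581, 0.0654, 0.0902]
ee_rot: [0.388, 0.922, -0.0, -0.001]
ft_force: [-0.6, 1.2, -0.3]
grip_width: 1.003
grasp_force: 0.0
```

Request:
jog_arm --pt "0 0 0.04 0 0 0 1" --pt "0 0 0.07 0 0 0 1" --pt "0 0 0.07 0 0 0 1" --pt "0 0 0.07 0 0 0 1" --pt "0 0 0.07 0 0 0 1"

```text
clock: 36.73
position: [0.5819, 0.0665, 0.0224]
ee_rot: [0.389, 0.921, 0.0, 0.0]
ft_force: [-0.3, -0.5, -0.3]
grip_width: 1.004
grasp_force: 0.0
```

```bash
python3 - <<'E'
from plan import *
plan([(.581,.0655,.007,44.3)])
E
```

```text
now [0.5819 0.0665 0.0224] 44.3 tilt [0.0013 0.0004] j7 0.65
[-0.0, -0.001, 0.015, 0, 0, np.float64(-0.0)] -> [0.581 0.066 0.007] 44.3
```

Request:
jog_arm --pt "0 -0.001 0.016 0 0 0 1" --pt "0 -0.001 0.016 0 0 0 1"

```text
clock: 36.9
position: [0.5806, 0.0654, 0.0053]
ee_rot: [0.388, 0.921, 0.0, 0.0]
ft_force: [-0.6, -0.5, -1.4]
grip_width: 0.999
grasp_force: 0.0
```

Request:
jog_arm --pt "0 0 0 0 0 0 -1" --pt "0 0 0 0 0 0 -1" --pt "0 0 0 0 0 0 -1" --pt "0 0 0 0 0 0 -1" --pt "0 0 0 0 0 0 -1" --grip_force 70

```text
clock: 37.32
position: [0.5815, 0.0652, 0.0069]
ee_rot: [0.388, 0.922, 0.001, 0.001]
ft_force: [-4.6, -0.3, 11.2]
grip_width: 0.554
grasp_force: 70.0
```

Request:
jog_arm --pt "0 0 -0.03 0 0 0 -1" --pt "0 0 -0.055 0 0 0 -1" --pt "0 0 -0.055 0 0 0 -1" --pt "0 0 -0.055 0 0 0 -1"

```text
clock: 37.65
position: [0.5816, 0.0652, 0.0616]
ee_rot: [0.388, 0.922, 0.001, 0.001]
ft_force: [0.2, -0.2, -4.3]
grip_width: 0.548
grasp_force: 73.8
```

```bash
python3 - <<'E'
from plan import *
o=get_obs();print(o["grip_width"],o["grasp_force"])
plan([(.485,.205,.065,-6.4)])
E
```

```text
0.547518485020191 73.77864360809326
now [0.5816 0.0652 0.0616] 44.3 tilt [0.0031 0.0009] j7 0.65
[0.084, 0.014, -0.002, 0, 0, np.float64(0.44)] -> [0.533 0.135 0.064] 19.1
[0.082, -0.022, -0.001, 0, 0, np.float64(0.45)] -> [0.485 0.205 0.065] -6.7
```

Request:
jog_arm --pt "0.084 0.014 -0.002 0 0 0.44 -1" --pt "0.084 0.014 -0.002 0 0 0.44 -1" --pt "0.084 0.014 -0.002 0 0 0.44 -1" --pt "0.084 0.014 -0.002 0 0 0.44 -1" --pt "0.084 0.014 -0.002 0 0 0.44 -1"

```text
clock: 38.07
position: [0.5305, 0.1357, 0.0608]
ee_rot: [0.581, 0.814, -0.001, -0.001]
ft_force: [0.0, -0.3, -3.2]
grip_width: 0.551
grasp_force: 73.7
```

Request:
jog_arm --pt "0.082 -0.022 -0.001 0 0 0.45 -1" --pt "0.082 -0.022 -0.001 0 0 0.45 -1" --pt "0.082 -0.022 -0.001 0 0 0.45 -1" --pt "0.082 -0.022 -0.001 0 0 0.45 -1" --pt "0.082 -0.022 -0.001 0 0 0.45 -1"

```text
clock: 38.48
position: [0.4835, 0.2053, 0.0622]
ee_rot: [0.747, 0.665, -0.001, -0.0]
ft_force: [0.2, -1.2, -3.5]
grip_width: 0.549
grasp_force: 73.7
```

Request:
jog_arm --pt "0 0 0.02 0 0 0 -1" --pt "0 0 0.02 0 0 0 -1" --pt "0 0 0.02 0 0 0 -1"

```text
clock: 38.73
position: [0.4836, 0.2036, 0.0419]
ee_rot: [0.746, 0.666, -0.002, -0.0]
ft_force: [0.9, 0.0, -2.6]
grip_width: 0.549
grasp_force: 73.6
```

```bash
python3 - <<'E'
from plan import *
o=get_obs();print(o["grip_width"],o["grasp_force"])
plan([(.485,.205,.0145,-6.4)])
E
```

```text
0.5486754442972442 73.58497381210327
now [0.4836 0.2036 0.0419] -6.5 tilt [-0.0024 -0.0019] j7 -0.53
[0.002, 0.001, 0.027, 0, 0, np.float64(-0.0)] -> [0.485 0.205 0.015] -6.5
```

Request:
jog_arm --pt "0.001 0.001 0.015 0 0 0 -1" --pt "0.001 0.001 0.027 0 0 0 -1" --pt "0.001 0.001 0.027 0 0 0 -1" --pt "0.001 0.001 0.027 0 0 0 -1"

```text
clock: 39.07
position: [0.4849, 0.2054, 0.0155]
ee_rot: [0.747, 0.665, -0.001, -0.0]
ft_force: [-0.8, -0.2, -2.8]
grip_width: 0.553
grasp_force: 73.7
```

Request:
jog_arm --pt "0 0 0 0 0 0 0.6" --pt "0 0 0 0 0 0 0.6" --pt "0 0 0 0 0 0 0.6" --pt "0 0 0 0 0 0 0.6"

```text
clock: 39.4
position: [0.4858, 0.2063, 0.0166]
ee_rot: [0.747, 0.665, 0.001, 0.0]
ft_force: [1.0, -0.1, -0.4]
grip_width: 0.798
grasp_force: 0.0
```

Request:
jog_arm --pt "0 0 -0.075 0 0 0 0.6" --pt "0 0 -0.075 0 0 0 0.6" --pt "0 0 -0.075 0 0 0 0.6" --pt "0 0 -0.075 0 0 0 0.6"

```text
clock: 39.73
position: [0.4867, 0.2069, 0.0933]
ee_rot: [0.747, 0.665, 0.002, 0.0]
ft_force: [0.3, -0.2, 0.1]
grip_width: 0.8
grasp_force: 0.0
```

```bash
python3 - <<'E'
from h import *
from workcell import optics
from plan import *
c=optics.camera("top")
for g in gauges(c,0): 
    if g[4] and g[0][0]<330 and g[0][1]>120: print(*g)
plan([(.703,.0462,.09,-45.8),(.703,.0462,.007,-45.8)])
E
```

```text
[239.6 147.9] 219 206 [0.703  0.0461] [(np.float64(0.036), np.float64(133.643), np.float64(29.0))]
[297.1 148.5] 236 224 [ 0.6968 -0.1063] [(np.float64(0.037), np.float64(55.839), np.float64(23.0))]
[173.2 250.7] 117 108 [0.4347 0.22  ] [(np.float64(0.019), np.float64(-22.485), np.float64(19.0))]
now [0.4857 0.2064 0.0917] -6.6 tilt [0.0015 0.0012] j7 -0.55
[-0.067, 0.117, 0.001, 0, 0, np.float64(0.34)] -> [0.594 0.126 0.091] -26.1
[-0.024, 0.133, 0.001, 0, 0, np.float64(0.34)] -> [0.703 0.046 0.09 ] -45.6
[-0.0, 0.0, 0.083, 0, 0, np.float64(0.0)] -> [0.703 0.046 0.007] -45.6
```

Request:
jog_arm --pt "-0.067 0.117 0 0 0 0.34 1" --pt "-0.067 0.117 0 0 0 0.34 1" --pt "-0.067 0.117 0 0 0 0.34 1" --pt "-0.067 0.117 0 0 0 0.34 1" --pt "-0.067 0.117 0 0 0 0.34 1"

```text
clock: 40.2
position: [0.5952, 0.1219, 0.0894]
ee_rot: [0.85, 0.527, -0.001, 0.001]
ft_force: [-0.3, 0.3, -0.6]
grip_width: 1.001
grasp_force: 0.0
```

Request:
jog_arm --pt "-0.024 0.133 0.001 0 0 0.34 1" --pt "-0.024 0.133 0.001 0 0 0.34 1" --pt "-0.024 0.133 0.001 0 0 0.34 1" --pt "-0.024 0.133 0.001 0 0 0.34 1" --pt "-0.024 0.133 0.001 0 0 0.34 1"

```text
clock: 40.62
position: [0.7031, 0.0427, 0.0879]
ee_rot: [0.927, 0.376, -0.001, 0.001]
ft_force: [0.4, 0.9, -0.8]
grip_width: 0.999
grasp_force: 0.0
```

Request:
jog_arm --pt "0 0 0.04 0 0 0 1" --pt "0 0 0.065 0 0 0 1" --pt "0 0 0.065 0 0 0 1" --pt "0 0 0.065 0 0 0 1" --pt "0 0 0.065 0 0 0 1"

```text
clock: 41.03
position: [0.7029, 0.0467, 0.0264]
ee_rot: [0.926, 0.378, 0.001, -0.0]
ft_force: [-0.0, -0.0, 1.1]
grip_width: 0.998
grasp_force: 0.0
```

```bash
python3 - <<'E'
from plan import *
plan([(.703,.0462,.007,-45.8)])
E
```

```text
now [0.7029 0.0467 0.0264] -45.5 tilt [0.0012 0.0006] j7 -0.74
[-0.0, 0.0, 0.019, 0, 0, np.float64(0.0)] -> [0.703 0.047 0.007] -45.5
```

Request:
jog_arm --pt "0 0 0.019 0 0 0 1" --pt "0 0 0.019 0 0 0 1"

```text
clock: 41.2
position: [0.7022, 0.0464, 0.0057]
ee_rot: [0.926, 0.378, -0.0, -0.0]
ft_force: [-1.5, 1.2, -0.7]
grip_width: 0.999
grasp_force: 0.0
```

Request:
jog_arm --pt "0 0 0 0 0 0 -1" --pt "0 0 0 0 0 0 -1" --pt "0 0 0 0 0 0 -1" --pt "0 0 0 0 0 0 -1" --pt "0 0 0 0 0 0 -1" --grip_force 70

```text
clock: 41.62
position: [0.7036, 0.0461, 0.0082]
ee_rot: [0.926, 0.378, 0.001, 0.0]
ft_force: [-2.8, 0.0, 9.6]
grip_width: 0.547
grasp_force: 70.6
```

Request:
jog_arm --pt "0 0 -0.03 0 0 0 -1" --pt "0 0 -0.055 0 0 0 -1" --pt "0 0 -0.055 0 0 0 -1" --pt "0 0 -0.055 0 0 0 -1"

```text
clock: 41.95
position: [0.7038, 0.0458, 0.0631]
ee_rot: [0.926, 0.378, 0.002, 0.0]
ft_force: [-0.4, -0.4, -3.3]
grip_width: 0.548
grasp_force: 72.7
```

```bash
python3 - <<'E'
from plan import *
o=get_obs();print(o["grip_width"],o["grasp_force"])
plan([(.584,.268,.065,-6.4)])
E
```

```text
0.5484184559440428 72.74587869644165
now [0.7038 0.0458 0.0631] -45.6 tilt [0.0035 0.0007] j7 -0.75
[0.035, -0.121, -0.001, 0, 0, np.float64(-0.34)] -> [0.644 0.157 0.064] -26.1
[0.073, -0.103, -0.001, 0, 0, np.float64(-0.34)] -> [0.584 0.268 0.065] -6.6
```

Request:
jog_arm --pt "0.035 -0.121 -0.001 0 0 -0.34 -1" --pt "0.035 -0.121 -0.001 0 0 -0.34 -1" --pt "0.035 -0.121 -0.001 0 0 -0.34 -1" --pt "0.035 -0.121 -0.001 0 0 -0.34 -1" --pt "0.035 -0.121 -0.001 0 0 -0.34 -1"

```text
clock: 42.37
position: [0.6406, 0.1611, 0.0607]
ee_rot: [0.847, 0.532, -0.001, -0.001]
ft_force: [0.7, -0.0, -2.6]
grip_width: 0.549
grasp_force: 73.0
```

Request:
jog_arm --pt "0.073 -0.103 -0.001 0 0 -0.34 -1" --pt "0.073 -0.103 -0.001 0 0 -0.34 -1" --pt "0.073 -0.103 -0.001 0 0 -0.34 -1" --pt "0.073 -0.103 -0.001 0 0 -0.34 -1" --pt "0.073 -0.103 -0.001 0 0 -0.34 -1"

```text
clock: 42.78
position: [0.5808, 0.2703, 0.0619]
ee_rot: [0.746, 0.666, -0.001, -0.001]
ft_force: [0.7, -0.8, -2.3]
grip_width: 0.546
grasp_force: 73.2
```

Request:
jog_arm --pt "0 0 0.02 0 0 0 -1" --pt "0 0 0.02 0 0 0 -1" --pt "0 0 0.02 0 0 0 -1"

```text
clock: 43.03
position: [0.5824, 0.2652, 0.0415]
ee_rot: [0.748, 0.664, -0.002, 0.0]
ft_force: [-0.4, -0.3, -2.2]
grip_width: 0.547
grasp_force: 73.2
```

```bash
python3 - <<'E'
from plan import *
o=get_obs();print(o["grip_width"],o["grasp_force"])
plan([(.584,.268,.0155,-6.4)])
E
```

```text
0.5474686896995549 73.19425463676453
now [0.5824 0.2652 0.0415] -6.8 tilt [-0.0025 -0.0025] j7 -0.52
[0.003, 0.001, 0.026, 0, 0, np.float64(-0.01)] -> [0.584 0.268 0.016] -6.3
```

Request:
jog_arm --pt "0.002 0 0.015 0 0 0 -1" --pt "0.002 0 0.026 0 0 0 -1" --pt "0.002 0 0.026 0 0 0 -1" --pt "0.002 0 0.026 0 0 0 -1"

```text
clock: 43.37
position: [0.5827, 0.2688, 0.0165]
ee_rot: [0.747, 0.665, -0.001, -0.0]
ft_force: [0.5, -0.2, -0.8]
grip_width: 0.548
grasp_force: 73.4
```

Request:
jog_arm --pt "0 0 0 0 0 0 0.6" --pt "0 0 0 0 0 0 0.6" --pt "0 0 0 0 0 0 0.6" --pt "0 0 0 0 0 0 0.6"

```text
clock: 43.7
position: [0.5833, 0.2699, 0.0177]
ee_rot: [0.747, 0.665, 0.001, 0.0]
ft_force: [-0.6, 0.7, 0.1]
grip_width: 0.8
grasp_force: 0.0
```

Request:
jog_arm --pt "0 0 -0.075 0 0 0 0.6" --pt "0 0 -0.075 0 0 0 0.6" --pt "0 0 -0.075 0 0 0 0.6" --pt "0 0 -0.075 0 0 0 0.6"

```text
clock: 44.03
position: [0.5844, 0.2704, 0.0947]
ee_rot: [0.747, 0.665, 0.003, 0.0]
ft_force: [-0.7, 0.2, -1.0]
grip_width: 0.799
grasp_force: 0.0
```

```bash
python3 - <<'E'
from h import *
from workcell import optics
from plan import *
c=optics.camera("top")
g=min(gauges(c,0),key=lambda g:np.linalg.norm(g[3]-[.697,-.106]));p=g[3];th=-6.4-(173.6-g[4][0][1]);print(g,th)
plan([(.66,.05,.09,-60),(*p,.09,th),(*p,.025,th)])
E
```

```text
(array([297.1, 148.5]), np.int32(243), 225, array([ 0.6968, -0.1064]), [(np.float64(0.037), np.float64(56.406), np.float64(22.0))]) -123.594
now [0.5832 0.27   0.0928] -6.6 tilt [0.0015 0.0011] j7 -0.53
[-0.105, 0.051, 0.001, 0, 0, np.float64(0.47)] -> [0.622 0.16  0.092] -33.6
[-0.07, 0.093, 0.002, 0, 0, np.float64(0.46)] -> [0.661 0.05  0.09 ] -59.9
[-0.023, 0.077, -0.0, 0, 0, np.float64(0.56)] -> [ 0.679 -0.028  0.09 ] -92.0
[0.02, 0.078, -0.0, 0, 0, np.float64(0.55)] -> [ 0.696 -0.107  0.09 ] -123.5
[0.0, -0.001, 0.065, 0, 0, np.float64(0.0)] -> [ 0.697 -0.106  0.025] -123.5
```

Request:
jog_arm --pt "-0.105 0.051 0 0 0 0.47 1" --pt "-0.105 0.051 0 0 0 0.47 1" --pt "-0.105 0.051 0 0 0 0.47 1" --pt "-0.105 0.051 0 0 0 0.47 1" --pt "-0.105 0.051 0 0 0 0.47 1"

```text
clock: 44.5
position: [0.6213, 0.156, 0.0905]
ee_rot: [0.883, 0.469, -0.001, 0.0]
ft_force: [0.0, 1.3, 0.7]
grip_width: 0.996
grasp_force: 0.0
```

Request:
jog_arm --pt "-0.07 0.093 0.001 0 0 0.46 1" --pt "-0.07 0.093 0.001 0 0 0.46 1" --pt "-0.07 0.093 0.001 0 0 0.46 1" --pt "-0.07 0.093 0.001 0 0 0.46 1" --pt "-0.07 0.093 0.001 0 0 0.46 1"

```text
clock: 44.92
position: [0.6598, 0.0479, 0.0896]
ee_rot: [0.966, 0.257, -0.001, 0.0]
ft_force: [0.0, 0.5, -0.1]
grip_width: 1.005
grasp_force: 0.0
```

Request:
jog_arm --pt "-0.023 0.077 0 0 0 0.56 1" --pt "-0.023 0.077 0 0 0 0.56 1" --pt "-0.023 0.077 0 0 0 0.56 1" --pt "-0.023 0.077 0 0 0 0.56 1" --pt "-0.023 0.077 0 0 0 0.56 1"

```text
clock: 45.33
position: [0.6783, -0.0265, 0.0896]
ee_rot: [1.0, -0.018, -0.001, -0.001]
ft_force: [-0.3, -0.8, 0.6]
grip_width: 0.999
grasp_force: 0.0
```

Request:
jog_arm --pt "0.02 0.078 0 0 0 0.55 1" --pt "0.02 0.078 0 0 0 0.55 1" --pt "0.02 0.078 0 0 0 0.55 1" --pt "0.02 0.078 0 0 0 0.55 1" --pt "0.02 0.078 0 0 0 0.55 1"

```text
clock: 45.75
position: [0.6958, -0.1051, 0.0893]
ee_rot: [0.957, -0.289, -0.001, -0.0]
ft_force: [-0.8, 0.6, -1.0]
grip_width: 1.005
grasp_force: 0.0
```

```bash
python3 - <<'E'
from chk import *
chk((.6968,-.1064))
plan([(.6968,-.1064,.025,-123.6)])
E
```

```text
side expect [326.  192.4] []
top expect [297.2 148.5] []
[ 0.6958 -0.1044  0.0894] grip 0.999 0.0 [ 0.3  0.2 -0.7]
now [ 0.6958 -0.1044  0.0894] -123.2 tilt [-0.002   0.0013] j7 -1.77
[0.002, 0.001, 0.064, 0, 0, np.float64(0.01)] -> [ 0.697 -0.106  0.025] -123.7
```

Request:
jog_arm --pt "0.001 0.001 0.04 0 0 0 1" --pt "0.001 0.001 0.064 0 0 0 1" --pt "0.001 0.001 0.064 0 0 0 1" --pt "0.001 0.001 0.064 0 0 0 1" --pt "0.001 0.001 0.064 0 0 0 1"

```text
clock: 46.27
position: [0.6971, -0.108, 0.0284]
ee_rot: [0.958, -0.287, 0.001, -0.0]
ft_force: [1.0, 0.6, -0.1]
grip_width: 0.999
grasp_force: 0.0
```

Request:
jog_arm --pt "0 0 0.019 0 0 0 1" --pt "0 0 0.019 0 0 0 1"

```text
clock: 46.43
position: [0.6962, -0.1079, 0.0075]
ee_rot: [0.958, -0.288, -0.0, -0.0]
ft_force: [-1.1, 0.4, -0.2]
grip_width: 1.0
grasp_force: 0.0
```

Request:
jog_arm --pt "0 0 0 0 0 0 -1" --pt "0 0 0 0 0 0 -1" --pt "0 0 0 0 0 0 -1" --pt "0 0 0 0 0 0 -1" --pt "0 0 0 0 0 0 -1" --grip_force 70

```text
clock: 46.85
position: [0.6974, -0.1086, 0.0102]
ee_rot: [0.958, -0.288, 0.001, -0.0]
ft_force: [-2.5, 0.8, 9.3]
grip_width: 0.544
grasp_force: 70.2
```

Request:
jog_arm --pt "0 0 -0.03 0 0 0 -1" --pt "0 0 -0.058 0 0 0 -1" --pt "0 0 -0.058 0 0 0 -1" --pt "0 0 -0.058 0 0 0 -1"

```text
clock: 47.18
position: [0.6975, -0.1088, 0.0681]
ee_rot: [0.958, -0.288, 0.002, -0.0]
ft_force: [0.4, 0.3, -3.2]
grip_width: 0.543
grasp_force: 72.5
```

```bash
python3 - <<'E'
from plan import *
o=get_obs();print(o["grip_width"],o["grasp_force"])
plan([(.575,.195,.066,-6.4)])
E
```

```text
0.5427917365067201 72.49002456665039
now [ 0.6975 -0.1088  0.0681] -123.5 tilt [ 0.0036 -0.    ] j7 -1.76
[-0.067, -0.046, 0.001, 0, 0, np.float64(-0.51)] -> [ 0.667 -0.033  0.067] -94.3
[-0.036, -0.074, 0.0, 0, 0, np.float64(-0.51)] -> [0.637 0.043 0.067] -65.1
[0.004, -0.082, 0.001, 0, 0, np.float64(-0.51)] -> [0.606 0.119 0.066] -35.9
[0.043, -0.069, 0.0, 0, 0, np.float64(-0.51)] -> [0.575 0.194 0.066] -6.6
```

Request:
jog_arm --pt "-0.067 -0.046 0 0 0 -0.51 -1" --pt "-0.067 -0.046 0 0 0 -0.51 -1" --pt "-0.067 -0.046 0 0 0 -0.51 -1" --pt "-0.067 -0.046 0 0 0 -0.51 -1" --pt "-0.067 -0.046 0 0 0 -0.51 -1"

```text
clock: 47.6
position: [0.6651, -0.032, 0.065]
ee_rot: [0.999, -0.034, -0.001, -0.0]
ft_force: [-1.3, -0.3, -2.4]
grip_width: 0.54
grasp_force: 72.6
```

Request:
jog_arm --pt "-0.036 -0.074 0 0 0 -0.51 -1" --pt "-0.036 -0.074 0 0 0 -0.51 -1" --pt "-0.036 -0.074 0 0 0 -0.51 -1" --pt "-0.036 -0.074 0 0 0 -0.51 -1" --pt "-0.036 -0.074 0 0 0 -0.51 -1"

```text
clock: 48.02
position: [0.635, 0.0434, 0.0653]
ee_rot: [0.976, 0.217, -0.001, -0.0]
ft_force: [-0.5, -0.4, -2.2]
grip_width: 0.544
grasp_force: 72.8
```

Request:
jog_arm --pt "0.004 -0.082 0 0 0 -0.51 -1" --pt "0.004 -0.082 0 0 0 -0.51 -1" --pt "0.004 -0.082 0 0 0 -0.51 -1" --pt "0.004 -0.082 0 0 0 -0.51 -1" --pt "0.004 -0.082 0 0 0 -0.51 -1"

```text
clock: 48.43
position: [0.6044, 0.1188, 0.0654]
ee_rot: [0.891, 0.455, -0.0, -0.0]
ft_force: [-1.1, 0.2, -1.8]
grip_width: 0.544
grasp_force: 73.0
```

Request:
jog_arm --pt "0.043 -0.069 0 0 0 -0.51 -1" --pt "0.043 -0.069 0 0 0 -0.51 -1" --pt "0.043 -0.069 0 0 0 -0.51 -1" --pt "0.043 -0.069 0 0 0 -0.51 -1" --pt "0.043 -0.069 0 0 0 -0.51 -1"

```text
clock: 48.85
position: [0.574, 0.1938, 0.0655]
ee_rot: [0.748, 0.664, -0.0, -0.0]
ft_force: [-1.1, -1.0, -1.7]
grip_width: 0.544
grasp_force: 73.2
```

Request:
jog_arm --pt "0 0 0.02 0 0 0 -1" --pt "0 0 0.02 0 0 0 -1" --pt "0 0 0.02 0 0 0 -1"

```text
clock: 49.1
position: [0.5734, 0.193, 0.0449]
ee_rot: [0.75, 0.662, -0.001, -0.0]
ft_force: [0.1, -0.6, -2.0]
grip_width: 0.54
grasp_force: 73.2
```

```bash
python3 - <<'E'
from plan import *
o=get_obs();print(o["grip_width"],o["grasp_force"])
plan([(.575,.195,.0175,-6.4)])
E
```

```text
0.53957631504715 73.15227270126343
now [0.5734 0.193  0.0449] -7.1 tilt [-0.0025 -0.0015] j7 -0.42
[0.002, 0.001, 0.027, 0, 0, np.float64(-0.01)] -> [0.575 0.195 0.018] -6.6
```

Place, lift, and retreat toward −y (about 0.2 m) for a clear look.

Request:
jog_arm --pt "0.002 0.001 0.015 0 0 0 -1" --pt "0.002 0.001 0.028 0 0 0 -1" --pt "0.002 0.001 0.028 0 0 0 -1" --pt "0.002 0.001 0.028 0 0 0 -1"

```text
clock: 49.43
position: [0.5748, 0.196, 0.0176]
ee_rot: [0.748, 0.664, -0.001, -0.0]
ft_force: [0.8, -0.1, -1.8]
grip_width: 0.545
grasp_force: 73.3
```

Request:
jog_arm --pt "0 0 0 0 0 0 0.6" --pt "0 0 0 0 0 0 0.6" --pt "0 0 0 0 0 0 0.6" --pt "0 0 0 0 0 0 0.6"

```text
clock: 49.77
position: [0.5754, 0.1966, 0.0185]
ee_rot: [0.747, 0.665, 0.0, 0.0]
ft_force: [-0.4, -0.5, 0.8]
grip_width: 0.797
grasp_force: 0.0
```

Request:
jog_arm --pt "0 0 -0.1 0 0 0 0.6" --pt "0 0 -0.1 0 0 0 0.6" --pt "0 0 -0.1 0 0 0 0.6" --pt "0 0 -0.1 0 0 0 0.6" --pt "0 0 -0.1 0 0 0 0.6"

```text
clock: 50.18
position: [0.5758, 0.1969, 0.1194]
ee_rot: [0.747, 0.665, 0.001, 0.0]
ft_force: [0.0, -0.7, -0.6]
grip_width: 0.8
grasp_force: 0.0
```

Request:
jog_arm --pt "-0.18 0 0 0 0 0 0.6" --pt "-0.18 0 0 0 0 0 0.6" --pt "-0.18 0 0 0 0 0 0.6" --pt "-0.18 0 0 0 0 0 0.6" --pt "-0.18 0 0 0 0 0 0.6"

```text
clock: 50.6
position: [0.5525, 0.0103, 0.1169]
ee_rot: [0.749, 0.662, -0.002, 0.0]
ft_force: [0.0, -2.0, 0.2]
grip_width: 0.798
grasp_force: 0.0
```

```bash
python3 - <<'E'
from h import *
from workcell import optics
c=optics.camera("top");s=optics.camera("side")
cv2.imwrite("pics/fin.png",np.hstack([cv2.resize(c["color"][165:275,95:225,::-1],None,fx=3,fy=3),cv2.resize(s["color"][110:220,120:250,::-1],None,fx=3,fy=3)]))
H=hsv(c);br=(H[...,0]>10)&(H[...,0]<28)&(H[...,1]>110)&(H[...,2]>60)
P=[(.503,.3519),(.4942,.2785),(.4851,.2052),(.5839,.2683),(.5749,.1953)]
B=[cast(c,*b[0],.0145) for b in blobs(br,6)]
# brightest dial discs on tray floor are touching white: use dark flange + dial via local hough
g=cv2.cvtColor(c["color"],cv2.COLOR_RGB2GRAY)
for p in P:
    b=min(B,key=lambda b:np.linalg.norm(b-np.array(p)-[-.035,.004]))
    u=proj(c,[*p,.014]);x0,y0=(u-16).astype(int)
    k=(g[y0:y0+33,x0:x0+33]<70)
    bl=blobs(k,20);pts=np.vstack([np.argwhere(q[2]) for q in bl])[:,::-1].astype(np.float32)
    (cx,cy),r=cv2.minEnclosingCircle(pts)
    q=cast(c,cx+x0,cy+y0,.012);d=b-q
    print(p,"flange ctr",q.round(4),"r px",round(r,1),"err mm",((q-p)*1000).round(1),"port",np.degrees(np.arctan2(d[1],d[0])).round(1),"port-from-place",np.degrees(np.arctan2(*(b-np.array(p))[::-1])).round(1))
E
```

```text
(0.503, 0.3519) flange ctr [0.5039 0.3447] r px 10.2 err mm [ 0.9 -7.2] port 163.0 port-from-place 175.4
(0.4942, 0.2785) flange ctr [0.4942 0.2708] r px 10.3 err mm [-0.  -7.7] port 164.4 port-from-place 177.3
(0.4851, 0.2052) flange ctr [0.4832 0.1974] r px 10.0 err mm [-1.9 -7.8] port 156.6 port-from-place 170.2
(0.5839, 0.2683) flange ctr [0.5811 0.2576] r px 10.0 err mm [ -2.8 -10.7] port 155.8 port-from-place 174.8
(0.5749, 0.1953) flange ctr [0.5549 0.1833] r px 5.7 err mm [-20. -12.] port 134.9 port-from-place 178.1
```

View pics/fin.png

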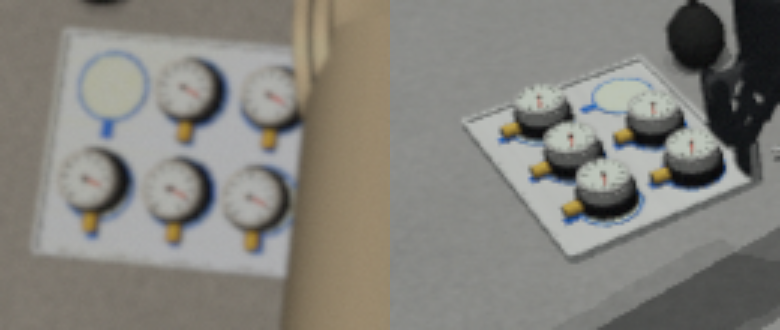

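Request:
jog_arm --pt "-0.12 0 -0.03 0 0 0 0.6" --pt "-0.12 0 -0.03 0 0 0 0.6" --pt "-0.12 0 -0.03 0 0 0 0.6" --pt "-0.12 0 -0.03 0 0 0 0.6" --pt "-0.12 0 -0.03 0 0 0 0.6"

```text
clock: 51.12
position: [0.5402, -0.1028, 0.1477]
ee_rot: [0.748, 0.664, -0.0, 0.0]
ft_force: [-0.1, 0.0, 0.4]
grip_width: 0.798
grasp_force: 0.0
```

```bash
python3 - <<'E'
from h import *
from workcell import optics
c=optics.camera("top");H=hsv(c)
g=cv2.cvtColor(c["color"],cv2.COLOR_RGB2GRAY)
br=(H[...,0]>10)&(H[...,0]<28)&(H[...,1]>110)&(H[...,2]>60)
P=[(.503,.3519),(.4942,.2785),(.4851,.2052),(.5839,.2683),(.5749,.1953)]
B=[cast(c,*b[0],.0145) for b in blobs(br,6)]
for p in P:
    p=np.array(p);b=min(B,key=lambda b:np.linalg.norm(b-p-[-.035,.004]))
    u=proj(c,[*p,.038]);x0,y0=(u-16).astype(int)
    w=cv2.resize(g[y0:y0+33,x0:x0+33],None,fx=4,fy=4,interpolation=cv2.INTER_CUBIC)
    h=cv2.HoughCircles(w,cv2.HOUGH_GRADIENT,1.5,200,param1=80,param2=15,minRadius=26,maxRadius=44)
    if h is None: print(p,"none");continue
    x,y,r=h[0][0];q=cast(c,(x-1.5)/4+x0,(y-1.5)/4+y0,.038);d=b-q
    print(p,"dial",q.round(4),"r px",r/4,"err mm",((q-p)*1000).round(1),"port",np.degrees(np.arctan2(d[1],d[0])).round(1),"len",np.linalg.norm(d).round(4),"brass-place",((b-p)*1000).round(1))
E
```

```text
[0.503  0.3519] dial [0.5058 0.341 ] r px 10.775 err mm [  2.8 -10.9] port 158.6 len 0.0363 brass-place [-31.    2.4]
[0.4942 0.2785] dial [0.4944 0.2732] r px 9.3125 err mm [ 0.2 -5.3] port 168.4 len 0.034 brass-place [-33.1   1.6]
[0.4851 0.2052] dial [0.4878 0.2108] r px 10.775 err mm [2.7 5.6] port 179.7 len 0.0361 brass-place [-33.4   5.8]
[0.5839 0.2683] dial [0.5801 0.2578] r px 10.775 err mm [ -3.8 -10.5] port 155.3 len 0.0324 brass-place [-33.2   3. ]
[0.5749 0.1953] dial [0.5804 0.1915] r px 10.775 err mm [ 5.5 -3.8] port 172.8 len 0.0388 brass-place [-33.    1.1]
```

```bash
python3 - <<'E'
from h import *
from workcell import optics
P=[(.503,.3519),(.4942,.2785),(.4851,.2052),(.5839,.2683),(.5749,.1953)]
c=optics.camera("top");D=c["depth"];v,u=np.mgrid[0:420,0:560]
X=(np.stack([(u-c["K"][0,2])/c["K"][0,0]*D,(v-c["K"][1,2])/c["K"][1,1]*D,D],-1)-c["t"])@c["R"]
m=(D>0)&(X[...,2]>.03)&(X[...,2]<.046)
for ref in P+[(.5309,-.3084)]:
    ref=np.array(ref);k=m&(np.linalg.norm(X[...,:2]-ref,axis=-1)<.036)
    if ref[1]<0: k=(D>0)&(abs(X[...,2]-.082)<.008)&(np.linalg.norm(X[...,:2]-ref,axis=-1)<.036)
    if k.sum()<20: print(ref,"few");continue
    q=X[k];r,_=None,0
    cc,rr=cv2.minEnclosingCircle((q[:,:2]*1000).astype(np.float32))
    print(ref,k.sum(),"z",np.median(q[:,2]).round(4),"err mm",((q[:,:2].mean(0)-ref)*1000).round(1),"encl",(np.array(cc)-ref*1000).round(1),round(rr,1))
H=hsv(c)
m=(H[...,0]>22)&(H[...,0]<32)&(H[...,1]>150)
print("tin",[ (b[0].round(1),b[1]) for b in blobs(m,60)])
E
```

```text
[0.503  0.3519] 309 z 0.0385 err mm [ 2.8 -2.4] encl [ 3.7 -1.1] 26.0
[0.4942 0.2785] 308 z 0.0388 err mm [ 0.5 -2.7] encl [ 1.3 -2.1] 26.2
[0.4851 0.2052] 307 z 0.0383 err mm [1.2 1. ] encl [2.2 1.6] 25.8
[0.5839 0.2683] 298 z 0.0385 err mm [-0.5 -2.8] encl [ 0.5 -1.9] 25.9
[0.5749 0.1953] 298 z 0.0389 err mm [ 0.  -4.8] encl [ 0.6 -3.8] 25.8
[ 0.5309 -0.3084] 341 z 0.0824 err mm [0.5 0.1] encl [ 0.7 -0.6] 25.5
tin []
```

All gauges are within 5 mm of their places with ports forward, and the red gauge is centred and clamped. Hand in.

```bash
python3 -c "
from workcell import workorder;print(workorder.hand_in())"
```

```text
the job is handed in; nothing more can be done
None
```

The job is handed in: by my last measurement all five steel gauges were upright within about 5 mm of their tray places (front row full, two in the back row), ports to the front. The red gauge was clamped on the holder seat, centred to about 1 mm, with about 2.3 N m on the ring; the hand-in returned no verdict.

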